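Unlock the squeegee clamp and hold its spring jaw open at the red band

ROBOT

A 6-joint arm with a two-finger parallel gripper is mounted at the origin on a cart in front of the work surface, level with it; the furniture and walls round the work are solid. World frame = base frame: x ahead of the robot, y to its left, z up, the work surface at z = 0. Lengths are in m, angles in rad, forces in N, time in s.
With the tool pointing down it reaches from about 0.375 to 0.9 m from the base axis. Payload 3.1 kg.
Tool frame: the origin (TCP) lies midway between the tips of the shut fingers; the grasp point (between the pads) lies manip.hold_point_z behind it (manip.hold_point_z is the distance from the TCP to the grasp point, in m); z points along the fingers, y is the direction in which the jaws open and shut (so a half turn about z gives the same grasp; the last joint's range is limited). The gripper opens to 85 mm and grips with 20 to 120 N. Pads are 22 mm wide; open, the fingers measure 114 mm over their backs; the gripper's body (76 mm by 85 mm) begins 54 mm behind the grasp point. The pads swing forward as they close: fully open they stand 13 mm farther back than shut.
Start: joints at [1.135, 0.527, 1.433, -0, 1.181, -0.178], TCP at [0.159, 0.604, 0.231] pointing down, gripper open.
Joint ranges: [-3.08, 3.08], [-0.75, 2.2], [0.22, 2.44], [-1.43, 4.57], [0, 2.65], [-2.85, 2.85]. Speed limits (rad/s): [2.79, 2.79, 3.14, 3.14, 3.14, 3.14].

INTERFACE

Orientations are given as a unit quaternion [x, y, z, w].
In Python, from station import manip, snapshot, workorder, models gives the robot as it stands.
- The arm moves only by the tool jog_arm, never from a script. Its argument "commands" is a list of rows, each a list of 5 numbers: the opening in per cent of the stroke, from 0 (shut) to 100 (fully open), then the shift along the world's x, y, z in cm, then the turn about the world's z in rad. A call has 1 to 8 rows; each row shifts and turns the pose as measured when the row begins; what a row does not reach is not made up. A row lasts 1/12 s, in which the tool goes at most 41.7 mm and 7.16 degrees, less where a joint would pass 70% of its speed; a pose out of reach is approached as far as the arm can. A call with a gripper value outside its range is refused whole. The fingers move at their own pace and stop on an object; "squeeze" is the grip in N (left out, the last holds). Time passes only in rows, so rows that do not move let the fingers close. It gives the time, the measured TCP pose, the force and the opening at its end, in the units of the state.
- manip.sense(): the state, without advancing time (a new reading comes with each control period).
- snapshot(name): name is "scene" or "top" or "wrist"; returns a dict with "image" (420x560x3 uint8, red, green, blue), "intrinsics" (3x3 intrinsics, pixels), "extrinsics" (4x4, takes a point from camera to world coordinates); the wrist camera has in their place "hand_eye" (4x4, takes a point from camera to tool coordinates, whose origin is the TCP and whose axes are the flange's). Camera axes: x right, y down, z forward; pixel columns grow to the right and rows downward; lengths in m; the calibration is good to about 2 mm. A picture is of the moment at which its call begins: read the wrist's pose just before it. There is no depth.
- workorder.sign_off(): hands the job in, once; it reports no verdict.
Trained networks look in a picture, given as the dict that the camera call returned (one of the last four; its "shot" number tells which), for a name from the list of things; names that differ only in an ending like _2 or _b are one class to them, and where a whole thing is asked for, a point or a joint stands for the part that bears it (a point fixed in the world has none). Each returns a list of dicts, best first, with "score" (0 to 1); they miss things now and then, are a little off and sometimes report something else, mostly with a low value. They report only what shows in the picture. A call takes as long as a camera call. They do not tell look-alikes from the thing itself.
- models.find_in(picture, name): "centre" ([x, y, z] in m, in world coordinates, good to about 4 mm: the middle of the surface that is visible of it).
- models.pinpoint(picture, name): "centre" ([x, y, z] in m, in world coordinates, good to about 4 mm: a listed point, or the origin of a listed thing).
The state is a dict: "t": time; "q": joint angles; "qd": joint speeds; "tau": joint torques, N m; "tcp_pos": TCP position; "tool_rot": TCP orientation; "force": force on the tool from outside, world axes, zero at the start; "ft_torque": the same for the moment, N m; "finger_gap": opening from 0.0 (shut) to 1.0 (fully open).
Only numpy, scipy, OpenCV 4.12 (cv2) and the standard library are available. Lean on these libraries where they do the work, as an engineer would, in place of code of your own. Each camera call takes 0.05 s, during which the arm holds its last target. There are 200 camera calls.

TASK

The spring jaw of the blue squeegee clamp is to be held open so that a colleague can lay a squeegee in: take the orange-handled key from its wooden stand, turn the slotted brass lock screw with it (not with the fingers) anticlockwise as far as it goes, and put the key back upright in its stand. Then pull the clamp's black upright handle straight out against the spring until the small black pointer stands over the red band on the scale, and keep it there: you finish while still holding the handle, with the pointer on the band. Leave the green bottle, the green tub and the orange lid where they are.

Things in the scene. Friction and masses are not known exactly. Their poses are not given: they have to be found in the camera images.
- clamp: Blue base plate 180 x 130 x 12 mm, fixed to the bench, with a grey lock housing (75 x 72 mm, top at 44 mm). Origin: on the bench under the lock screw's axis; the plate spans x = -57 to +123 mm. x points from the handle to the aluminium jaws at the back (top at 57 mm), z up; the handle is pulled along -x. Yaw within 0.35 rad of straight ahead
- lock_screw: Brass lock screw on the housing, slotted head about 30 mm across. Origin: on its vertical axis at the FLOOR of the slot, 48 mm above the bench; slot 8 mm wide, 9 mm deep, open at both ends, along its x axis. Its yaw less the clamp's: 0 to 0.12 rad at first (locked: the jaw gives 2 mm), grows anticlockwise (from above) to a rigid stop at 1.25; past 1.0 it counts as undone. Friction 0.05 N m
- key: Loose 100 g key, upright in its stand. Origin: centre of the blade's lower edge; z up the shank, x along the blade's width. Steel blade 24 (x) x 4.5 (y) mm, 20 mm long; shank 12 mm thick; flange 42 x 30 mm at z 36 to 40 mm; orange flat grip 32 (x) x 14 (y) mm at z 40 to 92 mm, to be gripped across the 14 mm. A half turn makes no difference
- key_stand: Fixed wooden block 64 (x) x 56 (y) x 50 mm with an upright through slot 30 (x) x 16 (y) mm in the middle of its top. Origin: centre of its underside. The key hangs in it by its flange, the key's origin then 14 mm above the bench and its blade's width along the slot (either way round)
- spring_jaw: The moving part of the clamp: jaw, two rods, and crosshead with the handle. Its origin and axes fall on those of the clamp when shut; it slides along the clamp's -x by up to 60 mm. Spring return: pull about 3 N at the start plus 1.6 N per 10 mm (about 10 N at the band), and it runs back when let go
- handle_grip (a point): Middle of the black upright handle, 75 mm above the bench, where to pinch it; axes as the clamp's. The handle is 12 mm thick (x), 34 mm wide (y), top at 90 mm. Below 39 mm it becomes a 64 mm wide crosshead with two rods going back to the housing, whose front face is 35 mm behind the handle
- pointer (a point): Tip of the small black pointer bar (3 mm wide, 20 mm long) on the +y side of the moving jaw, 20 mm above the bench; it moves with the handle along the white scale strip
- mark_band: Red index band, 10 mm along the clamp's x, 18 mm across, lying on the scale strip. Origin: centre of its underside; same axes as the clamp. It lies 30 to 48 mm from the shut pointer, toward the handle side (the clamp's -x). The pointer is over the band when its x in this frame is between -5 and +5 mm
- green_bottle: Bystander: small dye bottle, green with a black cap, 42 x 42 x 97 mm, loose. Origin: centre of its underside
- green_tub: Bystander: low green ink tub with lid, 112 x 112 x 65 mm, loose. Origin: centre of its underside
- orange_lid: Bystander: orange tub lid lying flat, 86 x 87 x 10 mm, loose. Origin: centre of its underside
Not all that is in view belongs to the job. Leave any pink, purple or turquoise look-alike of the key alone.

How it is judged:
On the way, in this order (a step that is already met when the one before it is completed fails the run):
1. the lock screw is turned anticlockwise past 1.0 rad, the key's blade in it (angle between the x axis of lock_screw and the x axis of clamp, either way round above 1 rad and distance between key and lock_screw below 0.015 m), for 0.1 s.
2. the key is back upright in its stand and let go (horizontal distance between key and key_stand below 0.012 m and z of key in the frame of key_stand between 0.01 and 0.019 m and angle between key's own z axis and vertical below 0.1 rad and contact force between the fingers and key below 0.1 N and angle between the x axis of lock_screw and the x axis of clamp, either way round above 1 rad), for 0.2 s.
3. the pointer is kept over the red band for one second by the gripper on the handle (x of pointer in the frame of mark_band between -0.005 and 0.005 m and contact force between the fingers and spring_jaw above 2 N), for 1 s.
At the end, for the whole second after the job is handed in: The gripper holds the pulled-out handle (over 2 N) with the pointer within 5 mm of the red band's centre line; the lock screw is past 1.0 rad; the released key is fully home in its stand (within 12 mm of its centre, tilt under 0.1 rad) and does not touch the jaw (all of step 2 and all of step 3 and contact force between key and spring_jaw below 0.1 N); the arm keeps its last pose, push and grip.
It fails at once if the fingers turn the screw themselves (contact force between the fingers and lock_screw above 1.5 N).
It fails at once if the green bottle is disturbed (distance of green_bottle from where it was at the start of the episode above 0.03 m).
It fails at once if the green tub is disturbed (distance of green_tub from where it was at the start of the episode above 0.03 m).
It fails at once if the orange lid is disturbed (distance of orange_lid from where it was at the start of the episode above 0.03 m).
It also fails if it takes over 72 s, if anything falls off the work surface, if the arm or the gripper's body presses on something with over 40 N, if the wrist force passes 120 N, or if a joint passes its speed limit or range.

## Working session

There is one attempt and no reset: what is moved stays moved. The work goes in short steps, Python scripts to look and compute and a tool call to move; the robot and the scene stay as the last step left them, time stands still between calls to the robot, and variables do not carry over. Pictures are saved under pics/ and viewed, about 8 in all and at most 12, crops included, and the job is handed in when it is done.

Besides the shell and the picture viewer there is one more tool, called after "Request:" in YAML: its name, and indented under it one key for each argument. jog_arm: Moves the arm, as the interface text tells. Its arguments: {"type":"object","properties":{"commands":{"type":"array","items":{"type":"array","items":{"type":"number"}}},"squeeze":{"type":"number"}},"required":["commands"]}

```bash
mkdir -p pics
cat > h.py <<'E'
import numpy as np, cv2
from station import manip, snapshot, workorder, models
def save(p,n,crop=None,s=1):
    im=p["image"][:,:,::-1]
    if crop: im=im[crop[1]:crop[3],crop[0]:crop[2]]
    cv2.imwrite("pics/"+n+".png",cv2.resize(im,None,fx=s,fy=s,interpolation=cv2.INTER_CUBIC))
def proj(p,X,E=None):
    E=p["extrinsics"] if E is None else E
    c=np.linalg.inv(E)@np.r_[X,1]; u=np.array(p["intrinsics"])@c[:3]; return u[:2]/u[2]
def ray(p,uv,z,E=None):
    E=np.array(p["extrinsics"] if E is None else E)
    d=E[:3,:3]@np.linalg.inv(p["intrinsics"])@np.r_[uv,1]; o=E[:3,3]
    return o+d*(z-o[2])/d[2]
def wristE(p,s):
    from scipy.spatial.transform import Rotation as R
    T=np.eye(4);T[:3,:3]=R.from_quat(s["tool_rot"]).as_matrix();T[:3,3]=s["tcp_pos"];return T@np.array(p["hand_eye"])
E
python3 - <<'E'
from h import *
print(manip.hold_point_z, manip.sense())
for n in ["top","scene"]:
    p=snapshot(n); save(p,n,s=1.4)
    for k in ["clamp","lock_screw","key","key_stand","handle_grip","pointer","mark_band","green_bottle","green_tub","orange_lid"]:
        for r in models.pinpoint(p,k)[:3]: print(n,k,np.round(r["centre"],4),round(r["score"],2),proj(p,r["centre"]).round())
E
```

```text
0.0187 {'t': 0.0, 'q': array([ 1.13449021e+00,  5.28500333e-01,  1.43392448e+00, -3.54505687e-05,
        1.18135510e+00, -1.78500066e-01]), 'qd': array([ 0.00010211,  0.00020146, -0.00142406,  0.00047042, -0.00017415,
       -0.00037374]), 'tau': array([ 6.81549518e-04, -4.42353630e+01, -1.78023291e+01, -2.08435790e-04,
        8.45659903e-03,  2.68170574e-06]), 'tcp_pos': array([0.15902248, 0.60368825, 0.23030555]), 'tool_rot': array([ 1.28539577e-01,  9.91703777e-01, -1.04732159e-03, -3.15292709e-04]), 'force': array([ 0.43627446, -0.34251042, -0.4475255 ]), 'ft_torque': array([-0.06434359, -0.00847625,  0.01019879]), 'finger_gap': 0.9997785431008247}
top clamp [6.288e-01 6.400e-03 3.000e-04] 0.94 [273. 184.]
top lock_screw [0.6234 0.0123 0.051 ] 0.47 [269. 183.]
top key [ 0.4508 -0.2379  0.0025] 0.77 [377. 262.]
top key [ 0.4478 -0.3297 -0.0023] 0.75 [416. 264.]
top key [ 0.5556 -0.327  -0.0009] 0.69 [415. 218.]
top key_stand [ 0.54   -0.2297 -0.0008] 0.9 [373. 223.]
top handle_grip [0.5332 0.0319 0.0746] 0.74 [258. 222.]
top pointer [0.7311 0.0363 0.018 ] 0.96 [261. 139.]
top ma
[... 185 characters left out ...]
307 0.0723] 0.44 [259. 220.]
top orange_lid [ 0.471  -0.1238  0.0005] 0.61 [327. 252.]
scene clamp [0.6225 0.0076 0.0042] 0.7 [278. 202.]
scene clamp [ 0.5381 -0.2305  0.0111] 0.41 [337. 256.]
scene lock_screw [0.625  0.0065 0.0439] 0.46 [278. 190.]
scene lock_screw [0.535  0.0326 0.0726] 0.46 [250. 196.]
scene key [ 0.4526 -0.3325 -0.0022] 0.95 [356. 303.]
scene key [ 0.4517 -0.242   0.0032] 0.76 [322. 283.]
scene key [ 0.5539 -0.3275 -0.0029] 0.68 [375. 274.]
scene pointer [0.7302 0.0357 0.0185] 0.92 [292. 174.]
scene green_bottle [ 0.4177  0.2238 -0.0017] 0.57 [168. 213.]
scene green_tub [ 0.7102 -0.2221  0.0026] 0.95 [367. 218.]
scene orange_lid [ 0.4697 -0.1243 -0.001 ] 0.63 [285. 257.]
```

View pics/top.png

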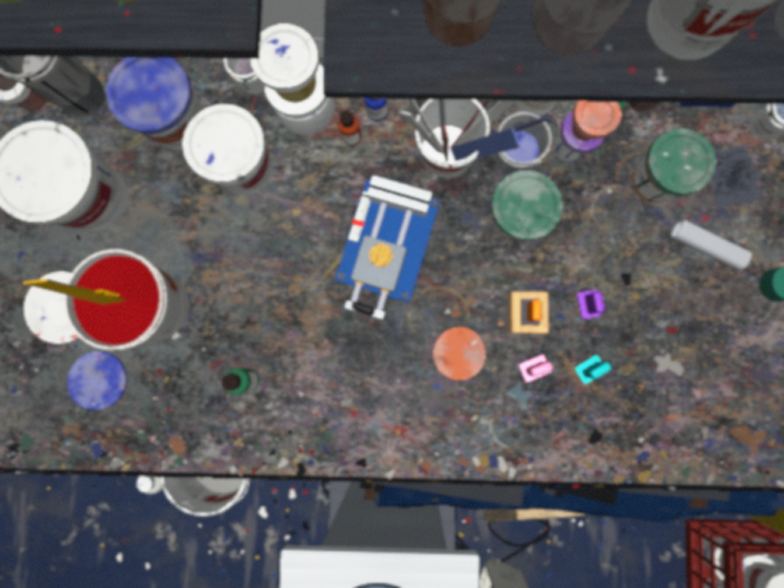

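View pics/scene.png

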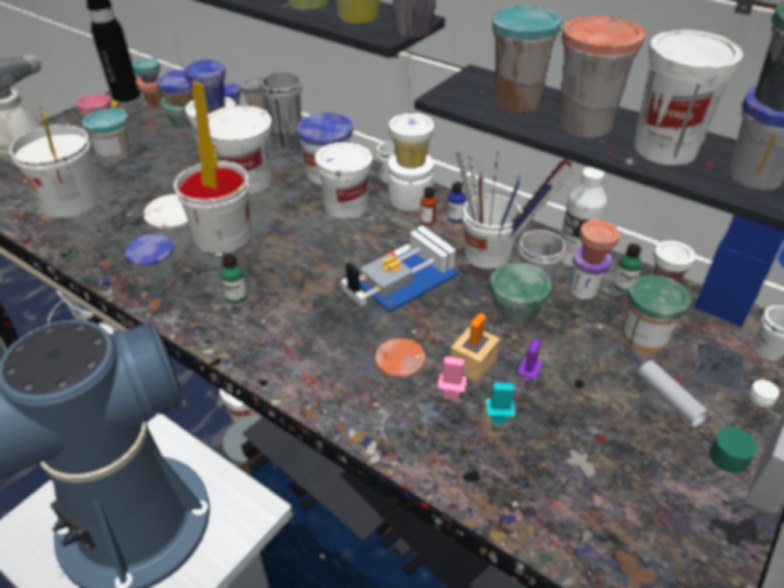

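Request:
jog_arm:
  commands:
    - [100, 1.8, -3.6, 0.3, 0]
    - [100, 1.8, -3.6, 0.3, 0]
    - [100, 1.8, -3.6, 0.3, 0]
    - [100, 1.8, -3.6, 0.3, 0]
    - [100, 1.8, -3.6, 0.3, 0]
    - [100, 1.8, -3.6, 0.3, 0]
    - [100, 1.8, -3.6, 0.3, 0]
    - [100, 1.8, -3.6, 0.3, 0]

```text
t: 1.77
tcp_pos: [0.3033, 0.3137, 0.2556]
tool_rot: [0.121, 0.993, 0.004, 0.001]
force: [0.7, 0.3, -0.1]
finger_gap: 0.999
```

Request:
jog_arm:
  commands:
    - [100, 1.8, -3.6, 0, 0]
    - [100, 1.8, -3.6, 0, 0]
    - [100, 1.8, -3.6, 0, 0]
    - [100, 1.8, -3.6, 0, 0]
    - [100, 1.8, -3.6, 0, 0]
    - [100, 1.8, -3.6, 0, 0]
    - [100, 1.8, -3.6, 0, 0]
    - [100, 1.8, -3.6, 0, 0]

```text
t: 2.43
tcp_pos: [0.4508, 0.0143, 0.2596]
tool_rot: [0.121, 0.993, 0.006, 0.007]
force: [1.3, 0.7, 0.3]
finger_gap: 1.0
```

Run:
```python
from h import *
s=manip.sense();p=snapshot("wrist");E=wristE(p,s);print(s["t"],s["tcp_pos"],s["tool_rot"],s["q"]);print(np.round(p["hand_eye"],3));print(E[:3,3])
save(p,"w1",s=1.4)
for k in ["clamp","lock_screw","handle_grip","pointer","mark_band","key","key_stand"]:
  for r in models.pinpoint(p,k)[:2]: print(k,np.round(r["centre"],4),round(r["score"],2),proj(p,r["centre"],E).round())
```

```text
2.4333 [0.45075406 0.01428609 0.25957201] [0.12069276 0.99264971 0.00599929 0.00661996] [-0.2260548   0.24692499  1.82462353  0.01528557  1.05818457 -1.56228399]
[[ 0.002 -0.948 -0.319  0.082]
 [ 1.     0.002  0.001  0.001]
 [-0.001 -0.319  0.948 -0.143]
 [ 0.     0.     0.     1.   ]]
[0.36972533 0.03383169 0.40119631]
clamp [ 0.6272  0.0054 -0.003 ] 0.73 [303. 282.]
lock_screw [0.6258 0.005  0.0462] 0.75 [305. 303.]
handle_grip [0.5373 0.0307 0.0787] 0.62 [313. 249.]
pointer [ 0.5408 -0.2295  0.0164] 0.59 [115. 273.]
mark_band [0.6789 0.0483 0.0115] 0.45 [341. 312.]
key [ 4.529e-01 -2.404e-01 -3.000e-04] 0.91 [ 85. 210.]
key [ 0.5454 -0.2288  0.0145] 0.88 [117. 275.]
key_stand [ 0.5373 -0.2249  0.0014] 0.96 [122. 264.]
```

View pics/w1.png

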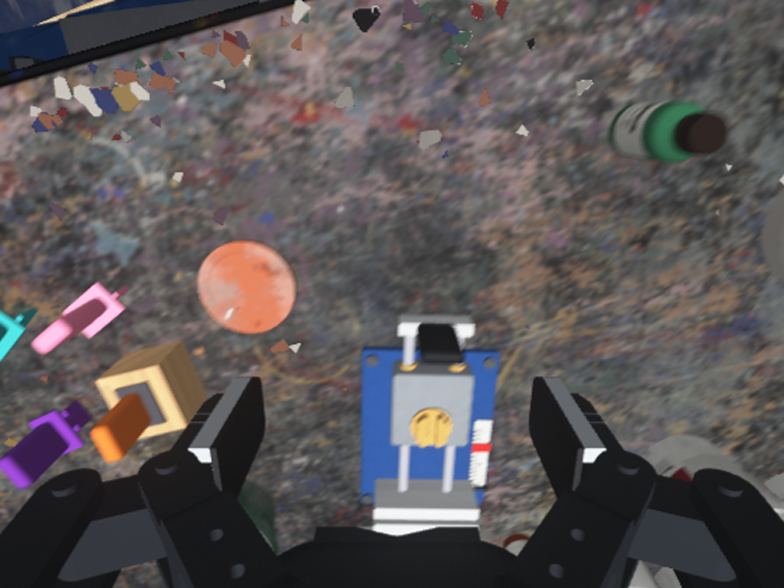

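Request:
jog_arm:
  commands:
    - [100, 0.5, -4, 0, 0]
    - [100, 0.5, -4, 0, 0]
    - [100, 0.5, -4, 0, 0]
    - [100, 0.5, -4, 0, 0]
    - [100, 0.5, -4, 0, 0]
    - [100, 0.5, -4, 0, 0]
    - [100, 0.5, -1.5, 0, 0]
    - [100, 0, 0, 0, 0]

```text
t: 3.5
tcp_pos: [0.4831, -0.2326, 0.2604]
tool_rot: [0.104, 0.995, 0.006, 0.006]
force: [0.4, 0.8, 0.8]
finger_gap: 0.999
```

Run:
```python
from h import *
s=manip.sense();p=snapshot("wrist");E=wristE(p,s);print(s["t"],s["tcp_pos"],s["tool_rot"])
save(p,"w2",(140,80,420,380),s=2); np.savez("w2.npz",im=p["image"],K=p["intrinsics"],E=E)
for k in ["key","key_stand"]:
  for r in models.pinpoint(p,k)[:2]: print(k,np.round(r["centre"],4),round(r["score"],2),proj(p,r["centre"],E).round())
```

```text
3.5 [ 0.48311411 -0.2326028   0.26036523] [0.10350946 0.99459027 0.00629642 0.00602908]
key [ 0.5527 -0.3273 -0.0041] 0.95 [219. 226.]
key [ 0.4544 -0.3295 -0.0013] 0.95 [196. 154.]
key_stand [ 0.5373 -0.2313 -0.002 ] 0.72 [288. 201.]
```

View pics/w2.png

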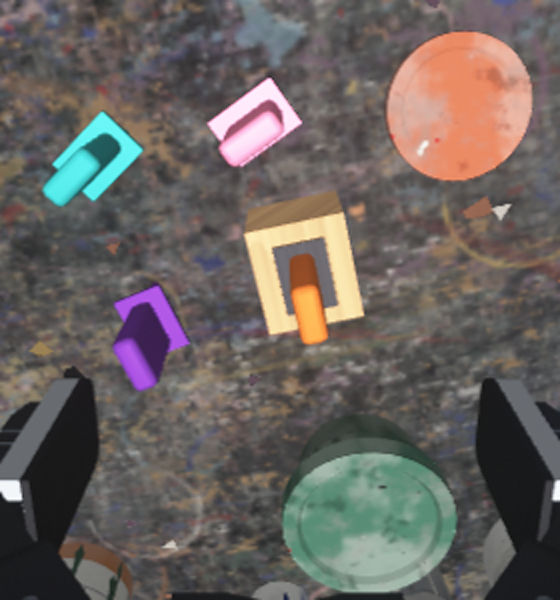

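Run:
```python
from h import *
d=np.load("w2.npz");p={"intrinsics":d["K"]};E=d["E"]
def rect(c,z):
    P=np.array([ray(p,(140+x/2,80+y/2),z,E)[:2] for x,y in c]); print(z,P.mean(0).round(4))
    for i in range(4):
        e=P[(i+1)%4]-P[i]; print(np.linalg.norm(e).round(4),np.degrees(np.arctan2(e[1],e[0])).round(1))
rect([(246,236),(345,212),(363,317),(271,333)],.05)
rect([(273,246),(326,237),(340,305),(286,313)],.054)
```

```text
0.05 [ 0.5409 -0.2281]
0.0564 92.2
0.0647 -0.8
0.0545 -91.3
0.0613 -179.1
0.054 [ 0.5393 -0.228 ]
0.0297 88.1
0.0419 0.4
0.0312 -92.9
0.0413 178.3
```

Request:
jog_arm:
  commands:
    - [100, 0, 0, 0, -0.125]
    - [100, 0, 0, 0, -0.125]
    - [100, 0, 0, 0, -0.125]
    - [100, 0, 0, 0, -0.125]
    - [100, 0, 0, 0, -0.125]
    - [100, 0, 0, 0, -0.125]
    - [100, 0, 0, 0, -0.125]
    - [100, 0, 0, 0, -0.125]

```text
t: 4.32
tcp_pos: [0.4767, -0.2043, 0.26]
tool_rot: [0.568, 0.823, 0.009, 0.003]
force: [0.7, 0.5, 0.1]
finger_gap: 0.998
```

Request:
jog_arm:
  commands:
    - [100, 0, 0, 0, -0.125]
    - [100, 0, 0, 0, -0.125]
    - [100, 0, 0, 0, -0.125]
    - [100, 0, 0, 0, -0.125]
    - [100, 0, 0, 0, -0.125]
    - [100, 0, 0, 0, -0.125]
    - [100, 0, 0, 0, -0.125]
    - [100, 0, 0, 0, -0.125]

```text
t: 4.98
tcp_pos: [0.4707, -0.1789, 0.2604]
tool_rot: [0.893, 0.45, 0.008, 0.001]
force: [-0.0, -0.2, -0.7]
finger_gap: 1.002
```

Request:
jog_arm:
  commands:
    - [100, 1, 0, 0, -0.125]
    - [100, 1, 0, 0, -0.125]
    - [100, 1, 0, 0, -0.125]
    - [100, 1, 0, 0, -0.125]
    - [100, 1, 0, 0, -0.125]
    - [100, 1, 0, 0, -0.125]
    - [100, 0, 0, 0, -0.125]
    - [100, 0, 0, 0, -0.125]

```text
t: 5.65
tcp_pos: [0.5257, -0.1534, 0.2611]
tool_rot: [0.999, -0.033, 0.004, -0.002]
force: [-0.5, -0.0, 0.2]
finger_gap: 1.004
```

Run:
```python
from h import *
s=manip.sense();p=snapshot("wrist");E=wristE(p,s);print(s["t"],s["tcp_pos"],s["tool_rot"],s["q"])
save(p,"w3",(140,80,420,380),s=2); np.savez("w3.npz",im=p["image"],K=p["intrinsics"],E=E)
for k in ["key","key_stand"]:
  for r in models.pinpoint(p,k)[:2]: print(k,np.round(r["centre"],4),round(r["score"],2),proj(p,r["centre"],E).round())
```

```text
5.65 [ 0.52570037 -0.15336272  0.26114452] [ 0.99945769 -0.03258587  0.00446861 -0.00158909] [-0.49173386  0.38463948  1.59815727  0.0074533   1.15220298  1.14123932]
key [ 4.534e-01 -3.305e-01 -1.000e-04] 0.87 [426. 212.]
key [0.5349 0.03   0.0794] 0.68 [103. 183.]
key_stand [ 0.5353 -0.2285  0.0007] 0.69 [346. 154.]
```

View pics/w3.png

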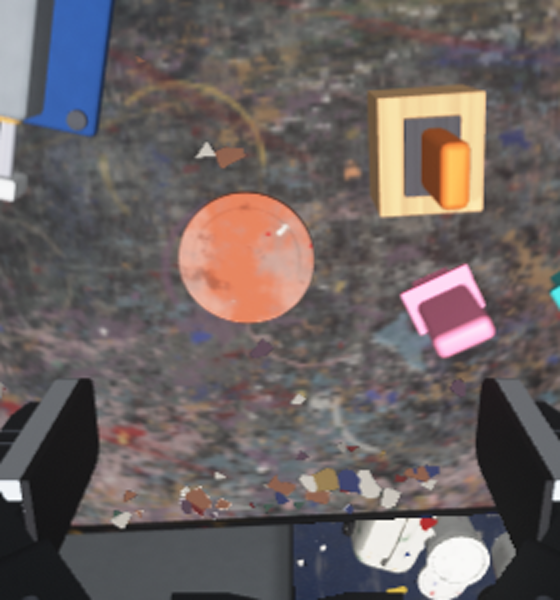

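Run:
```python
from h import *
d=np.load("w3.npz");p={"intrinsics":d["K"]};E=d["E"]
def rect(c,z):
    P=np.array([ray(p,(140+x/2,80+y/2),z,E)[:2] for x,y in c]); print(z,P.mean(0).round(4))
    for i in range(4):
        e=P[(i+1)%4]-P[i]; print(np.linalg.norm(e).round(4),np.degrees(np.arctan2(e[1],e[0])).round(1))
rect([(370,92),(486,90),(484,212),(381,217)],.05)
rect([(404,119),(461,116),(461,196),(404,196)],.054)
rect([(441,140),(468,140),(468,207),(441,207)],.106)
from scipy.spatial.transform import Rotation as R
print(R.from_quat(manip.sense()["tool_rot"]).as_matrix().round(3))
```

```text
0.05 [ 0.5401 -0.2293]
0.0602 -92.6
0.0656 -179.2
0.0565 89.3
0.0679 3.7
0.054 [ 0.5392 -0.2296]
0.0296 -90.6
0.0428 -178.9
0.0307 86.4
0.0412 -0.5
0.106 [ 0.5411 -0.229 ]
0.0121 -93.6
0.031 -178.8
0.0125 86.5
0.031 0.5
[[ 0.998 -0.057  0.009]
 [-0.057 -0.998  0.003]
 [ 0.009 -0.003 -1.   ]]
```

Request:
jog_arm:
  commands:
    - [60, 0.5, -2.8, -1, 0.03]
    - [60, 0.5, -2.8, -2, 0.03]
    - [60, 0.4, -2, -3, 0]
    - [60, 0, 0, -3, 0]
    - [60, 0, 0, 0, 0]
    - [60, 0, 0, 0, 0]
  squeeze: 60

```text
t: 6.3
tcp_pos: [0.5402, -0.2264, 0.1724]
tool_rot: [1.0, 0.018, 0.007, -0.0]
force: [0.4, 0.5, -0.2]
finger_gap: 0.607
```

Request:
jog_arm:
  commands:
    - [50, 0, -0.3, -2.5, -0.036]
    - [50, 0, 0, -2.5, 0]
    - [50, 0, 0, -2, 0]
    - [50, 0, 0, 0, 0]
    - [50, 0, 0, 0, 0]

```text
t: 6.72
tcp_pos: [0.5438, -0.2274, 0.1096]
tool_rot: [1.0, 0.006, 0.012, 0.003]
force: [-0.1, 0.6, -0.3]
finger_gap: 0.497
```

Request:
jog_arm:
  commands:
    - [50, -0.2, -0.1, -1.5, 0]
    - [50, -0.1, -0.1, -1.5, 0]
    - [50, 0, 0, -1.5, 0]
    - [50, 0, 0, 0, 0]
    - [50, 0, 0, 0, 0]

```text
t: 7.13
tcp_pos: [0.5474, -0.2304, 0.0759]
tool_rot: [1.0, 0.01, 0.02, 0.008]
force: [0.6, -0.3, 1.1]
finger_gap: 0.498
```

Run:
```python
from h import *
s=manip.sense();p=snapshot("wrist");E=wristE(p,s);print(s["t"],s["tcp_pos"],s["tool_rot"])
save(p,"w4")
```

```text
7.1333 [ 0.54739852 -0.23043142  0.07589209] [0.99972428 0.00977669 0.01981094 0.00795635]
```

View pics/w4.png

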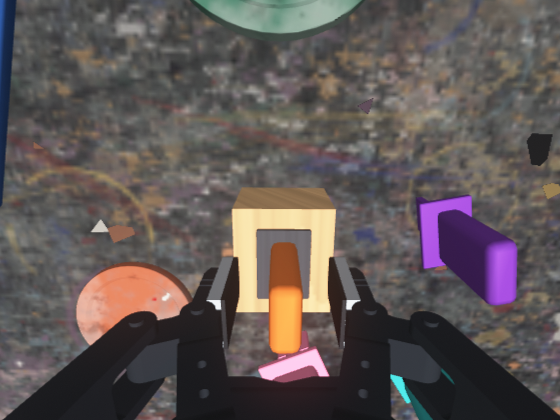

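Request:
jog_arm:
  commands:
    - [50, 0, 0, 0, 0]
    - [50, 0, 0, 0, 0]
    - [50, 0, 0, 0, 0]
    - [50, 0, 0, 0, 0]

```text
t: 7.52
tcp_pos: [0.5501, -0.2315, 0.0815]
tool_rot: [1.0, 0.01, 0.023, 0.01]
force: [0.2, -0.0, 0.5]
finger_gap: 0.501
```

Request:
jog_arm:
  commands:
    - [50, 0, 0, 1, 0]
    - [50, 0, 0, 1, 0]

```text
t: 7.68
tcp_pos: [0.549, -0.2309, 0.1014]
tool_rot: [1.0, 0.01, 0.022, 0.009]
force: [-0.7, -0.4, 0.8]
finger_gap: 0.5
```

Run:
```python
from h import *
for i in range(4):
    s=manip.sense();p=snapshot("wrist");print(s["t"],s["tcp_pos"].round(4),s["tool_rot"].round(4),s["qd"].round(3))
```

```text
7.6833 [ 0.549  -0.2309  0.1014] [0.9997 0.0105 0.0219 0.0094] [-0.002 -0.188 -0.059 -0.005  0.269  0.004]
7.7333 [ 0.5501 -0.2315  0.1034] [0.9996 0.0105 0.0234 0.0104] [ 0.002  0.007 -0.007  0.002 -0.056 -0.002]
7.7833 [ 0.5503 -0.2317  0.1028] [0.9996 0.0105 0.0237 0.0106] [-0.001  0.02   0.015 -0.001 -0.02   0.   ]
7.8333 [ 0.5498 -0.2314  0.1021] [0.9996 0.0105 0.0232 0.0103] [-0.001  0.022  0.015 -0.001 -0.005  0.001]
```

Request:
jog_arm:
  commands:
    - [50, 0, 0, 0, 0]

```text
t: 7.97
tcp_pos: [0.5492, -0.231, 0.1014]
tool_rot: [1.0, 0.01, 0.022, 0.01]
force: [-0.1, 0.2, 0.1]
finger_gap: 0.497
```

Request:
jog_arm:
  commands:
    - [50, 0, 0, 0, 0]
    - [50, 0, 0, 0, 0]
    - [50, 0, 0, 0, 0]

```text
t: 8.22
tcp_pos: [0.5486, -0.2307, 0.1006]
tool_rot: [1.0, 0.01, 0.022, 0.009]
force: [-0.4, -0.3, -0.6]
finger_gap: 0.501
```

Request:
jog_arm:
  commands:
    - [50, 0, 0, -0.5, 0]
    - [50, 0, 0, -0.5, 0]
    - [50, 0, 0, -0.5, 0]

```text
t: 8.47
tcp_pos: [0.549, -0.231, 0.0849]
tool_rot: [1.0, 0.01, 0.022, 0.01]
force: [-0.2, 0.9, 0.1]
finger_gap: 0.501
```

Run:
```python
from h import *
for i in range(3):
    s=manip.sense();p=snapshot("wrist");print(s["t"],s["tcp_pos"].round(4),s["tool_rot"].round(4),s["qd"].round(3))
```

```text
8.4667 [ 0.549  -0.231   0.0849] [0.9997 0.0104 0.0223 0.0096] [ 0.001  0.109  0.035  0.002 -0.136 -0.005]
8.5167 [ 0.5482 -0.2305  0.0837] [0.9997 0.0104 0.0213 0.0089] [ 0.001 -0.006  0.004 -0.001  0.034 -0.001]
8.5667 [ 0.5482 -0.2304  0.0841] [0.9997 0.0104 0.0212 0.0089] [ 0.001 -0.013 -0.009 -0.     0.012  0.001]
```

Request:
jog_arm:
  commands:
    - [50, 0, 0, 2.5, 0]
    - [50, 0, 0, 3, 0]
    - [50, 0, 0, 3, 0]
    - [50, 0, 0, 0, 0]
    - [50, 0, 0, 0, 0]

```text
t: 9.03
tcp_pos: [0.5468, -0.2296, 0.1703]
tool_rot: [1.0, 0.01, 0.019, 0.007]
force: [-0.4, -0.3, -0.7]
finger_gap: 0.503
```

Request:
jog_arm:
  commands:
    - [50, 0, 0, -1.5, 0]
    - [50, 0, 0, -1.5, 0]
    - [50, 0, 0, -1.5, 0]
    - [50, 0, 0, -1, 0]
    - [50, 0, 0, -0.5, 0]
    - [50, 0, 0, -0.2, 0]
    - [50, 0, 0, 0, 0]

```text
t: 9.62
tcp_pos: [0.5464, -0.2293, 0.1042]
tool_rot: [1.0, 0.01, 0.019, 0.007]
force: [-1.0, -0.9, 0.2]
finger_gap: 0.496
```

Request:
jog_arm:
  commands:
    - [50, -0.2, 0, -0.7, 0]
    - [50, -0.2, 0, -1, 0]
    - [50, -0.2, 0, -1, 0]
    - [50, -0.1, 0, -0.7, 0]
    - [50, 0, 0, -0.4, 0]
    - [50, 0, 0, -0.2, 0]
    - [50, 0, 0, 0, 0]

```text
t: 10.2
tcp_pos: [0.5396, -0.23, 0.0618]
tool_rot: [1.0, 0.01, 0.021, 0.009]
force: [-0.4, -0.2, 1.1]
finger_gap: 0.499
```

Request:
jog_arm:
  commands:
    - [0, 0, 0, 0, 0]
    - [0, 0, 0, 0, 0]
    - [0, 0, 0, 0, 0]
    - [0, 0, 0, 0, 0]
    - [0, 0, 0, 0, 0]
    - [0, 0, 0, 0, 0]

```text
t: 10.7
tcp_pos: [0.5406, -0.2304, 0.0628]
tool_rot: [1.0, 0.01, 0.022, 0.009]
force: [-0.4, 0.3, -0.8]
finger_gap: 0.155
```

Request:
jog_arm:
  commands:
    - [0, 0, 0, 0.7, 0]
    - [0, 0, 0, 1.5, 0]
    - [0, 0, 0, 2, 0]
    - [0, 0, 0, 2, 0]
    - [0, 0, 0, 2, 0]
    - [0, 0, 0, 1, 0]
    - [0, 0, 0, 0.5, 0]
    - [0, 0, 0, 0.1, 0]

```text
t: 11.37
tcp_pos: [0.5387, -0.2291, 0.1662]
tool_rot: [1.0, 0.01, 0.02, 0.008]
force: [0.1, -0.4, -0.9]
finger_gap: 0.156
```

Request:
jog_arm:
  commands:
    - [0, 0.6, 1.5, 0, 0]
    - [0, 1, 2.5, 0, 0]
    - [0, 1, 3, 0, 0]
    - [0, 1, 3, 0, 0]
    - [0, 1, 3, 0, 0]
    - [0, 1, 3, 0, 0]
    - [0, 0.7, 2, 0, 0]
    - [0, 0.5, 1.3, 0, 0]

```text
t: 12.03
tcp_pos: [0.6042, -0.032, 0.1598]
tool_rot: [1.0, 0.005, 0.015, 0.007]
force: [0.7, -0.7, -0.3]
finger_gap: 0.155
```

Request:
jog_arm:
  commands:
    - [0, 0.3, 0.7, 0, -0.02]
    - [0, 0.2, 0.3, 0, -0.04]
    - [0, 0, 0, 0, -0.04]
    - [0, 0, 0, 0, -0.04]
    - [0, 0, 0, 0, -0.03]
    - [0, 0, 0, 0, -0.01]
    - [0, 0, 0, 0, 0]

```text
t: 12.62
tcp_pos: [0.6051, -0.0136, 0.1505]
tool_rot: [0.996, -0.084, 0.007, 0.007]
force: [0.8, -0.8, -1.1]
finger_gap: 0.156
```

```bash
cat > m.py <<'E'
from h import *
import sys
s=manip.sense();p=snapshot("wrist");E=wristE(p,s);print(s["t"],s["tcp_pos"].round(4),s["tool_rot"].round(4),s["force"],s["finger_gap"],s["q"][5])
n=sys.argv[1];save(p,n); np.savez(n+".npz",im=p["image"],K=p["intrinsics"],E=E)
for k in sys.argv[2:]:
  for r in models.pinpoint(p,k)[:2]: print(k,np.round(r["centre"],4),round(r["score"],2),proj(p,r["centre"],E).round())
E
python3 m.py w5 clamp lock_screw key handle_grip pointer mark_band
```

```text
12.6167 [ 0.6051 -0.0136  0.1505] [ 0.9964 -0.0843  0.0067  0.0067] [ 0.77255971 -0.75675677 -1.09835575] 0.1563052446842917 1.5464570127776316
clamp [ 0.6311  0.0021 -0.0041] 0.63 [261. 165.]
clamp [0.7319 0.0391 0.0189] 0.4 [186.  48.]
lock_screw [0.6286 0.0062 0.0484] 0.94 [253. 182.]
key [ 0.6098 -0.0112  0.1032] 0.84 [279. 228.]
key [ 0.4509 -0.2417 -0.0021] 0.84 [525. 296.]
handle_grip [0.5367 0.0299 0.0767] 0.88 [243. 311.]
pointer [0.7342 0.0376 0.0216] 0.62 [186.  44.]
mark_band [0.686  0.0476 0.012 ] 0.81 [192. 112.]
```

View pics/w5.png

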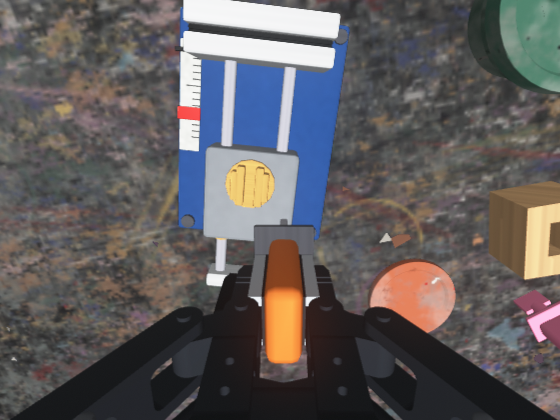

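Run:
```python
import numpy as np,cv2
im=np.load("w5.npz")["im"][140:260,200:330,::-1]
cv2.imwrite("pics/w5c.png",cv2.resize(im,None,fx=5,fy=5,interpolation=cv2.INTER_CUBIC))
```

```text
(no output)
```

View pics/w5c.png

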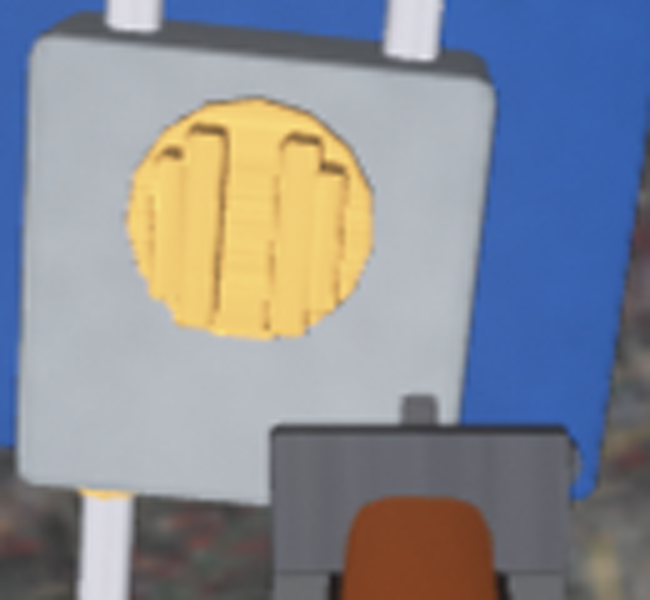

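Run:
```python
from h import *
d=np.load("w5.npz");p={"intrinsics":d["K"]};E=d["E"];print(E[:3,3])
w=lambda x,y,z: ray(p,(200+x/5-.4,140+y/5-.4),z,E)[:2]
print("disc",w(251,218,.048), np.linalg.norm(w(128,218,.048)-w(374,218,.048)))
for z in(.048,.057):
  L=[w(221,135,z),w(211,325,z)];R=[w(282,140,z),w(270,330,z)]
  for a,b in(L,R): print(z,a,b,np.arctan2(*(a-b)[::-1]))
  m=(sum(L)+sum(R))/4;n=np.array([-np.sin(-.19),np.cos(.19)]);print("mid",m,"width",n@(L[0]+L[1]-R[0]-R[1])/2)
# housing edges top z .044
a,b,c=w(35,40,.044),w(18,490,.044),w(492,85,.044);print("housing yaw",np.arctan2(*(a-b)[::-1]),np.arctan2(*(a-c)[::-1])-np.pi/2)
# key: flange edge near (z above tip .036-.040)
zt=.1505-.0488
f1,f2=w(272,428,zt+.04),w(572,428,zt+.04);print("flange far edge",f1,f2,np.linalg.norm(f1-f2),np.arctan2(*(f1-f2)[::-1])-np.pi/2)
f1,f2=w(404,395,zt),w(437,395,zt);print("blade",f1,f2)
```

```text
[ 0.68506338 -0.02405075  0.2943146 ]
disc [0.62791009 0.00846117] 0.03740572787328263
0.048 [0.64122079 0.01037784] [0.61218394 0.01793096] -0.2544822543727127
0.048 [0.63893859 0.00152013] [0.60983023 0.00906624] -0.25365786367203974
mid [0.62554339 0.00972379] width 0.009139514116481567
0.057 [0.64282274 0.00911986] [0.61484685 0.016397  ] -0.2544822543727121
0.057 [6.40623925e-01 5.85806453e-04] [0.61257915 0.00785619] -0.2536578636720407
mid [0.62771817 0.00848972] width 0.008805568712876247
housing yaw -0.2742844888755463 -0.2669383711852975
flange far edge [ 0.62848494 -0.00177578] [ 0.62345963 -0.03084757] 0.029502920274216873 -0.1711673517721115
blade [ 0.61516527 -0.01279606] [ 0.61447316 -0.01680616]
```

Request:
jog_arm:
  commands:
    - [0, 0.4, 0.3, -0.2, -0.02]
    - [0, 0.6, 0.5, -0.4, -0.02]
    - [0, 0.6, 0.5, -0.5, -0.02]
    - [0, 0.4, 0.4, -0.5, -0.02]
    - [0, 0.3, 0.2, -0.3, 0]
    - [0, 0.1, 0.1, -0.1, 0]
    - [0, 0, 0, 0, 0]

```text
t: 13.55
tcp_pos: [0.6314, 0.0057, 0.1324]
tool_rot: [0.992, -0.126, 0.009, 0.007]
force: [-0.9, 0.0, -1.3]
finger_gap: 0.159
```

```bash
python3 m.py w6 lock_screw key
python3 - <<'E'
import numpy as np,cv2
im=np.load("w6.npz")["im"][140:280,200:360,::-1]
cv2.imwrite("pics/w6c.png",cv2.resize(im,None,fx=5,fy=4.28,interpolation=cv2.INTER_CUBIC))
E
```

```text
13.55 [0.6314 0.0057 0.1324] [ 0.992  -0.126   0.0089  0.0073] [-0.94359573  0.02465349 -1.34948784] 0.15874425818953325 1.6722084967847588
lock_screw [0.6241 0.0046 0.0444] 0.83 [288. 222.]
key [0.6312 0.0072 0.0834] 0.67 [282. 234.]
```

View pics/w6c.png

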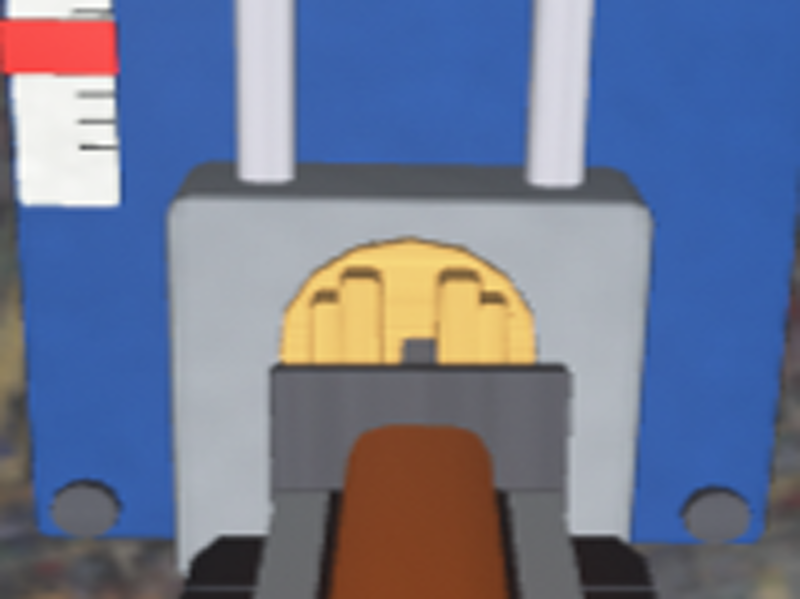

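Run:
```python
from h import *
d=np.load("w6.npz");p={"intrinsics":d["K"]};E=d["E"];print(E[:3,3])
w=lambda x,y,z: ray(p,(200+x/5-.4,140+y/4.28-.4),z,E)[:2]
y=-.254;a=np.array([np.cos(y),np.sin(y)]);n=np.array([-np.sin(y),np.cos(y)])
S=(w(381,280,.057)+w(438,280,.057)+w(381,350,.057)+w(438,350,.057))/4
print("width",n@(w(381,300,.057)-w(438,300,.057)))
# disc far edge and near? centre: disc widest at sides x 281..537
c=(w(281,340,.048)+w(537,340,.048))/2; far=w(408,239,.048)
print("disc far pt",far,"centre if r=.0187",far-a*.0187, c)
B=(w(403,340,.0836)+w(437,340,.0836))/2; print("blade w",n@(w(403,340,.0836)-w(437,340,.0836)))
K=B-a*.012; print("key",K,"lateral err (key-slot)",n@(K-S),"along err",a@(K-(far-a*.0187)))
print("cheek yaw",[np.arctan2(*(w(x1,y1,.057)-w(x2,y2,.057))[::-1]) for x1,y1,x2,y2 in[(381,275,381,360),(438,275,438,360)]])
f1,f2=w(272,368,.1236),w(568,368,.1236);print("key yaw",np.arctan2(*(f1-f2)[::-1])-np.pi/2)
```

```text
[ 0.70940557 -0.01106968  0.27658844]
width 0.007929435166053463
disc far pt [0.6459958  0.00386809] centre if r=.0187 [0.62789579 0.00856698] [0.62860312 0.00818375]
blade w 0.004194857739791857
key [0.62923384 0.00690158] lateral err (key-slot) -0.0011024263442804317 along err 0.0017135950016596159
cheek yaw [np.float64(-0.2572403679173975), np.float64(-0.24693880910490598)]
key yaw -0.25506543466165477
```

Request:
jog_arm:
  commands:
    - [0, -0.07, 0.08, -0.3, 0]
    - [0, -0.06, 0.07, -0.5, 0]
    - [0, 0, 0, -0.6, 0]
    - [0, 0, 0, -0.5, 0]
    - [0, 0, 0, -0.3, 0]
    - [0, 0, 0, 0, 0]

```text
t: 14.2
tcp_pos: [0.6291, 0.0063, 0.1093]
tool_rot: [0.992, -0.127, 0.009, 0.008]
force: [0.4, 1.2, -0.8]
finger_gap: 0.153
```

Request:
jog_arm:
  commands:
    - [0, 0.05, 0.07, 0, 0]
    - [0, 0, 0, 0, 0]

```text
t: 14.37
tcp_pos: [0.6292, 0.007, 0.1085]
tool_rot: [0.992, -0.127, 0.009, 0.007]
force: [0.2, 0.4, -2.5]
finger_gap: 0.156
```

Request:
jog_arm:
  commands:
    - [0, 0, 0, -0.3, 0]
    - [0, 0, 0, -0.4, 0]
    - [0, 0, 0, -0.3, 0]
    - [0, 0, 0, -0.1, 0]

```text
t: 14.7
tcp_pos: [0.6301, 0.0069, 0.0973]
tool_rot: [0.992, -0.127, 0.01, 0.008]
force: [-0.1, -0.3, -1.3]
finger_gap: 0.16
```

Request:
jog_arm:
  commands:
    - [0, 0, 0, 0, 0.04]
    - [0, 0, 0, 0, 0.06]
    - [0, 0, 0, 0, 0.07]
    - [0, 0, 0, 0, 0.07]
    - [0, 0, 0, 0, 0.07]

```text
t: 15.12
tcp_pos: [0.6298, 0.0079, 0.0965]
tool_rot: [0.999, 0.034, 0.01, 0.005]
force: [0.6, 0.2, -0.8]
finger_gap: 0.158
```

Request:
jog_arm:
  commands:
    - [0, 0.02, 0, 0, 0.07]
    - [0, 0, 0, 0, 0.07]
    - [0, 0, 0, 0, 0.07]
    - [0, 0, 0, 0, 0.07]
    - [0, 0, 0, 0, 0.07]
    - [0, 0, 0, 0, 0.07]

```text
t: 15.62
tcp_pos: [0.6293, 0.0092, 0.0965]
tool_rot: [0.968, 0.251, 0.01, 0.001]
force: [-0.8, 0.3, -0.4]
finger_gap: 0.158
```

Request:
jog_arm:
  commands:
    - [0, 0.04, 0, 0, 0.07]
    - [0, 0.03, 0, 0, 0.07]
    - [0, 0.02, 0, 0, 0.07]
    - [0, 0, 0, 0, 0.07]
    - [0, 0, 0, 0, 0.07]
    - [0, 0, 0, 0, 0.07]
    - [0, 0, 0, 0, 0.06]

```text
t: 16.2
tcp_pos: [0.6283, 0.0103, 0.0964]
tool_rot: [0.875, 0.484, 0.009, -0.003]
force: [-0.5, 0.8, -0.5]
finger_gap: 0.155
```

Run:
```python
from h import *
s=manip.sense();x,y,_,_=s["tool_rot"];print(2*np.arctan2(y,x),s["ft_torque"],s["force"],s["q"][5])
```

```text
1.0108806449336003 [ 0.03134455  0.05000457 -0.00695438] [-0.51545897  0.83207549 -0.45240424] 0.37952392257569134
```

Request:
jog_arm:
  commands:
    - [0, 0.06, 0, 0, 0.06]
    - [0, 0.05, 0, 0, 0.06]
    - [0, 0.03, 0, 0, 0.05]
    - [0, 0, 0, 0, 0.04]

```text
t: 16.53
tcp_pos: [0.6279, 0.0106, 0.0965]
tool_rot: [0.817, 0.577, 0.007, -0.005]
force: [0.5, -0.9, -1.3]
finger_gap: 0.157
```

```bash
cat > y.py <<'E'
from h import *
s=manip.sense();x,y,_,_=s["tool_rot"];print(2*np.arctan2(y,x),s["ft_torque"],s["force"],s["q"][5])
E
python3 y.py; python3 m.py w7 lock_screw key
```

```text
1.2290331270863533 [-0.16239241  0.03854231 -0.73308167] [ 0.53827731 -0.88572627 -1.30458482] 0.15946299462097818
16.5333 [0.6279 0.0106 0.0965] [ 0.817   0.5765  0.0068 -0.0053] [ 0.53827731 -0.88572627 -1.30458482] 0.15708021566061664 0.15946299462097818
lock_screw [0.6276 0.0059 0.0479] 0.97 [285. 242.]
lock_screw [ 0.6267  0.0031 -0.0024] 0.5 [284. 219.]
key [0.6316 0.0092 0.0496] 0.73 [289. 237.]
```

View pics/w7.png

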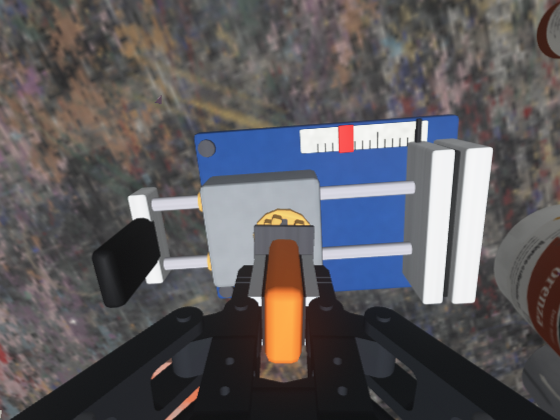

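Request:
jog_arm:
  commands:
    - [0, 0, 0, 0, -0.06]
    - [0, 0, 0, 0, -0.05]
    - [0, 0, 0, 0, 0]

```text
t: 16.93
tcp_pos: [0.6282, 0.0105, 0.0964]
tool_rot: [0.85, 0.527, 0.007, -0.004]
force: [-0.2, 0.2, -1.2]
finger_gap: 0.156
```

```bash
python3 y.py
```

```text
1.1105618239144917 [ 0.01245723  0.01936411 -0.02261793] [-0.19943087  0.15436768 -1.1835245 ] 0.2787145257762779
```

Request:
jog_arm:
  commands:
    - [0, 0, 0, 0.4, 0]
    - [0, 0, 0, 0.8, 0]
    - [0, 0, 0, 1.5, 0]
    - [0, 0, 0, 1.5, 0]
    - [0, 0, 0, 1.5, 0]
    - [0, 0, 0, 1, 0]
    - [0, 0, 0, 0.5, 0]
    - [0, 0, 0, 0.1, 0]

```text
t: 17.6
tcp_pos: [0.6278, 0.0106, 0.1747]
tool_rot: [0.848, 0.531, 0.007, -0.004]
force: [-0.0, 0.8, -1.7]
finger_gap: 0.156
```

Request:
jog_arm:
  commands:
    - [0, -0.4, -1, 0, -0.05]
    - [0, -0.8, -2, 0, -0.08]
    - [0, -1, -3, 0, -0.1]
    - [0, -1, -3, 0, -0.1]
    - [0, -1, -3, 0, -0.1]
    - [0, -1, -3, 0, -0.1]
    - [0, -1, -3, 0, -0.1]
    - [0, -0.8, -2.2, 0, -0.1]

```text
t: 18.27
tcp_pos: [0.5544, -0.1915, 0.1731]
tool_rot: [0.983, 0.184, 0.008, -0.002]
force: [0.3, -0.8, -1.7]
finger_gap: 0.156
```

Request:
jog_arm:
  commands:
    - [0, -0.6, -1.5, 0, -0.1]
    - [0, -0.3, -1, 0, -0.1]
    - [0, -0.2, -0.5, 0, -0.08]
    - [0, 0, -0.2, 0, -0.06]
    - [0, 0, 0, 0, -0.04]
    - [0, 0, 0, 0, -0.02]
    - [0, 0, 0, 0, 0]

```text
t: 18.85
tcp_pos: [0.5375, -0.2318, 0.1692]
tool_rot: [0.999, -0.032, 0.005, -0.002]
force: [-0.6, -0.0, -0.7]
finger_gap: 0.158
```

Request:
jog_arm:
  commands:
    - [0, 0.15, 0, -0.5, 0.04]
    - [0, 0.2, 0, -1, 0.03]
    - [0, 0.1, 0, -1, 0.02]
    - [0, 0, 0, -1, 0]
    - [0, 0, 0, -0.7, 0]
    - [0, 0, 0, -0.3, 0]
    - [0, 0, 0, 0, 0]

```text
t: 19.43
tcp_pos: [0.5416, -0.23, 0.12]
tool_rot: [1.0, 0.018, 0.003, -0.003]
force: [0.7, -0.0, -0.7]
finger_gap: 0.159
```

```bash
python3 y.py; python3 m.py w8 key key_stand
```

```text
0.03606516472679079 [ 0.00100953 -0.01988254  0.02188735] [ 0.6721066  -0.01756847 -0.68388802] 0.9318145418105898
19.4333 [ 0.5416 -0.23    0.12  ] [ 0.9998  0.018   0.0035 -0.0029] [ 0.6721066  -0.01756847 -0.68388802] 0.15925321296371217 0.9318145418105898
key [ 0.5534 -0.3271 -0.0039] 0.89 [403. 189.]
key [ 0.4531 -0.3297  0.0012] 0.64 [391. 297.]
key_stand [ 0.5361 -0.229   0.0013] 0.81 [284. 206.]
```

View pics/w8.png

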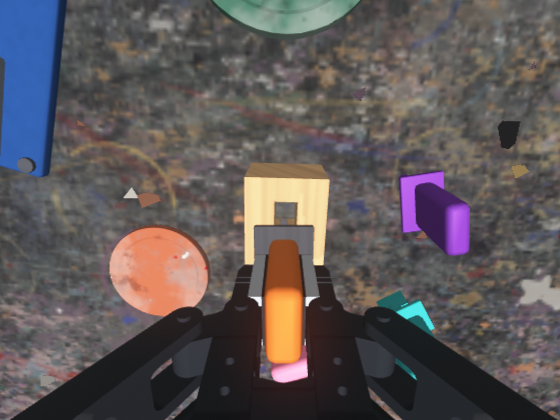

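Run:
```python
from h import *
d=np.load("w8.npz");p={"intrinsics":d["K"]};E=d["E"]
w=lambda x,y,z: ray(p,(x,y),z,E)[:2]
print("stand far edge mid",(w(246,180,.05)+w(327,180,.05))/2,"slot sides",w(274,207,.05),w(297,207,.05))
zt=.12-.0488
print("flange far edge",w(254,228,zt+.04),w(313,228,zt+.04))
print(d["im"][214:226,270:302].astype(int).sum(2))
```

```text
stand far edge mid [ 0.57057278 -0.22941426] slot sides [ 0.55148265 -0.22176301] [ 0.55211104 -0.23730644]
flange far edge [ 0.56083578 -0.21361339] [ 0.56202279 -0.24264708]
[[636 626 624 592 429 296 314 317 323 323 324 316 306 297 302 306 309 312
  317 322 328 336 340 339 315 271 309 496 637 647 656 650]
 [636 627 624 576 365 297 322 329 329 333 327 316 305 297 300 307 313 321
  330 336 344 350 354 342 311 270 309 500 638 647 656 652]
 [637 625 624 575 351 294 310 315 318 323 320 309 297 289 290 296 305 314
  327 337 348 353 356 343 308 273 351 541 638 648 657 655]
 [636 625 623 573 349 283 290 294 301 305 307 297 282 275 273 274 279 292
  302 311 316 321 324 323 299 270 356 549 637 648 657 658]
 [638 626 622 573 351 295 305 305 306 306 315 312 298 289 288 283 286 298
  306 308 302 307 309 314 300 269 359 549 639 648 658 659]
 [635 625 624 572 354 307 326 325 322 315 313 323 324 324 320 320 317 319
  331 333 337 345 357 357 322 268 356 547 639 648 658 658]
 [637 627 623 571 354 311 334 333 328 314 305 328 331 328 328 327 319 321
  335 334 335 339 349 352 321 266 357 548 639 649 658 661]
 [636 627 623 574 355 316 336 338 335 326 318 332 336 335 331 329 323 321
  339 338 337 332 337 341 319 271 401 586 637 648 658 660]
 [636 627 624 572 355 306 325 330 336 329 323 330 334 335 337 339 326 317
  332 340 338 338 336 334 311 268 409 594 636 648 657 658]
 [636 627 624 572 356 314 318 319 325 330 322 334 334 334 331 331 325 311
  316 321 334 341 339 336 311 269 407 594 636 648 659 657]
 [557 548 546 495 333 289 291 283 284 282 284 296 300 295 298 297 288 279
  284 280 282 287 294 296 285 254 341 498 556 569 582 582]
 [274 269 267 254 211 201 203 201 198 199 201 201 199 196 196 195 195 192
  193 194 197 195 195 199 193 188 205 250 270 275 281 280]]
```

Request:
jog_arm:
  commands:
    - [0, 0.08, -0.15, -0.3, 0]
    - [0, 0, 0, -0.6, 0]
    - [0, 0, 0, -0.4, -0.01]
    - [0, 0, 0, -0.1, 0]
    - [0, 0, 0, 0, 0]

```text
t: 20.0
tcp_pos: [0.5444, -0.2332, 0.1078]
tool_rot: [1.0, 0.012, 0.006, -0.001]
force: [0.2, -0.6, -1.9]
finger_gap: 0.159
```

Request:
jog_arm:
  commands:
    - [0, -0.1, 0.09, 0, 0]
    - [0, -0.08, 0.07, 0, 0]
    - [0, 0, 0, 0, 0]

```text
t: 20.25
tcp_pos: [0.5424, -0.2314, 0.1077]
tool_rot: [1.0, 0.012, 0.006, -0.001]
force: [0.2, -0.8, -1.0]
finger_gap: 0.156
```

Request:
jog_arm:
  commands:
    - [0, 0, 0, -0.3, 0]
    - [0, 0, 0, -0.5, 0]
    - [0, 0, 0, -0.5, 0]
    - [0, 0, 0, -0.5, 0]
    - [0, 0, 0, -0.3, 0]

```text
t: 20.67
tcp_pos: [0.5429, -0.2317, 0.0859]
tool_rot: [1.0, 0.012, 0.007, -0.0]
force: [-0.3, -0.5, -1.8]
finger_gap: 0.158
```

Blade is in the slot with no contact force; down to the flange.

Request:
jog_arm:
  commands:
    - [0, -0.04, 0.02, -0.4, 0]
    - [0, 0, 0, -0.5, 0]
    - [0, 0, 0, -0.5, 0]
    - [0, 0, 0, -0.4, 0]
    - [0, 0, 0, -0.3, 0]
    - [0, 0, 0, -0.1, 0]

```text
t: 21.17
tcp_pos: [0.5421, -0.2314, 0.0622]
tool_rot: [1.0, 0.012, 0.006, -0.001]
force: [-3.5, 2.0, 18.7]
finger_gap: 0.154
```

Flange seated (18.7 N up). Release, then raise.

Request:
jog_arm:
  commands:
    - [20, 0, 0, 0.1, 0]
    - [30, 0, 0, 0, 0]
    - [50, 0, 0, 0, 0]
    - [50, 0, 0, 0, 0]
    - [50, 0, 0, 0, 0]
    - [50, 0, 0, 0, 0]

```text
t: 21.67
tcp_pos: [0.5431, -0.232, 0.0639]
tool_rot: [1.0, 0.012, 0.008, 0.0]
force: [-0.0, 0.3, -0.1]
finger_gap: 0.499
```

Request:
jog_arm:
  commands:
    - [50, 0, 0, 0.5, 0]
    - [50, 0, 0, 1.5, 0]
    - [50, 0, 0, 2, 0]
    - [50, 0, 0, 2.5, 0]
    - [50, 0, 0, 2.5, 0]
    - [50, 0, 0, 1.5, 0]
    - [50, 0, 0, 0.5, 0]
    - [50, 0, 0, 0, 0]

```text
t: 22.33
tcp_pos: [0.541, -0.2307, 0.178]
tool_rot: [1.0, 0.012, 0.005, -0.001]
force: [-0.8, -0.1, -1.1]
finger_gap: 0.5
```

```bash
python3 m.py w9 key key_stand
python3 - <<'E'
from h import *
d=np.load("w9.npz");im=d["im"];hsv=cv2.cvtColor(im,cv2.COLOR_RGB2HSV)
p=snapshot("top")
for nm,i,K,E in(("w",im,d["K"],d["E"]),("top",p["image"],p["intrinsics"],p["extrinsics"])):
    h=cv2.cvtColor(i,cv2.COLOR_RGB2HSV);m=cv2.inRange(h,(8,200,60),(18,255,255));n,l,st,c=cv2.connectedComponentsWithStats(m)
    for j in range(1,n):
        if st[j,4]>40: print(nm,st[j],c[j],ray({"intrinsics":K},c[j],.09,E)[:2])
E
```

```text
22.3333 [ 0.541  -0.2307  0.178 ] [ 0.9999  0.0123  0.0055 -0.0014] [-0.75890487 -0.13790591 -1.12319612] 0.49996030381576767 0.9434876897141654
key [ 4.517e-01 -3.274e-01 -4.000e-04] 0.93 [372. 265.]
key [ 0.5524 -0.3259 -0.0025] 0.92 [381. 174.]
key_stand [ 0.5376 -0.2303  0.0015] 0.62 [284. 186.]
top [ 54 205  35  13  98] [ 72.08163265 211.07142857] [0.54781209 0.43219534]
```

Run:
```python
from h import *
for f in ("w3","w9"):
    d=np.load(f+".npz");im=d["im"];h=cv2.cvtColor(im,cv2.COLOR_RGB2HSV);P={"intrinsics":d["K"]}
    c0=proj(P,[.54,-.229,.09],d["E"]);print(f,c0,h[int(c0[1]),int(c0[0])])
    m=cv2.inRange(h,(5,200,60),(22,255,255));n,l,st,c=cv2.connectedComponentsWithStats(m)
    for j in range(1,n):
        if st[j,4]>60: 
            x,y,ww,hh,A=st[j]; print(st[j],"bottom edge mid @.106",ray(P,(x+ww/2,y+hh),.106,d["E"])[:2],"right/left",ray(P,(x+ww,y+hh),.106,d["E"])[1],ray(P,(x,y+hh),.106,d["E"])[1])
```

```text
w3 [363.27293146 164.73348615] [ 16 171 251]
w9 [282.85035289 213.97498699] [ 19 160 254]
```

Run:
```python
from h import *
for f in ("w3","w9"):
    d=np.load(f+".npz");im=d["im"];h=cv2.cvtColor(im,cv2.COLOR_RGB2HSV);P={"intrinsics":d["K"]}
    m=cv2.inRange(h,(8,190,60),(22,255,255))|cv2.inRange(h,(8,150,235),(22,255,255));n,l,st,c=cv2.connectedComponentsWithStats(m)
    for j in range(1,n):
        if st[j,4]>100: 
            x,y,ww,hh,A=st[j]; print(f,st[j],"near edge mid @.106",ray(P,(x+ww/2,y+hh),.106,d["E"])[:2],"left/right y",ray(P,(x,y+hh),.106,d["E"])[1],ray(P,(x+ww,y+hh),.106,d["E"])[1])
    # flange grey, edges along rows
c=h[150:300,240:340]
np.set_printoptions(linewidth=250)
d=np.load("w9.npz");print(d["im"][196,246:326].astype(int).sum(1)); print(d["im"][160:290:2,266].astype(int).sum(1))
```

```text
w3 [360 148  15  37 470] near edge mid @.106 [ 0.52414014 -0.22949798] left/right y -0.22257904157635502 -0.23641556232656863
w9 [275 196  19  42 723] near edge mid @.106 [ 0.52778613 -0.23055204] left/right y -0.22386688919589232 -0.23723582350276926
[402 394 367 335 353 538 653 643 642 644 648 655 661 663 664 666 670 666 652 638 576 364 351 349 350 355 348 342 325 277 260 264 269 294 324 327 328 325 326 324 324 325 324 318 284 263 259 252 293 351 354 354 351 345 345 353 517 652 653 651 645 637
 636 644 650 654 655 654 647 644 606 439 308 320 329 320 306 293 282 271]
[334 634 632 633 633 633 633 575 577 575 575 576 586 582 581 581 581 581 576 590 591 589 589 588 587 578 577 594 595 596 625 628 627 626 626 627 627 252 268 280 248 257 311 328 354 316 307 309 305 290 292 313 304 279 332 357 336 261 309 496 293 305
 293 238 271]
```

Run:
```python
from h import *
d=np.load("w7.npz");P={"intrinsics":d["K"]};E=d["E"];im=d["im"]
a=np.array([np.cos(-.262),np.sin(-.262)]);h=cv2.cvtColor(im,cv2.COLOR_RGB2HSV)
m=(cv2.inRange(h,(0,180,120),(5,255,255))|cv2.inRange(h,(174,180,120),(180,255,255)));m[:,:300]=0;m[:,400:]=0
n,l,st,c=cv2.connectedComponentsWithStats(m);j=1+st[1:,4].argmax();print(st[j],c[j])
b=ray(P,c[j],.0135,E)[:2];print("band",b)
for y in (126,131,136): print(y,im[y,408:430].astype(int).sum(1))
q=ray(P,(418.5,131),.02,E)[:2];print("ptr",q,a@(q-b))
# handle: black region top
# clamp yaw from rods/scale in w7: plate upper edge
e1,e2=ray(P,(200,133),.012,E)[:2],ray(P,(455,116),.012,E)[:2];print("yaw",np.arctan2(*(e2-e1)[::-1]))
s=np.array([.6279,.0085]);print("handle pred",[s-a*k for k in(.0915,.094)])
cv2.imwrite("pics/w7c.png",cv2.resize(im[100:330,80:480,::-1],None,fx=2,fy=2,interpolation=cv2.INTER_CUBIC))
```

```text
[339 137   1  15  15] [339. 144.]
band [0.68134176 0.04724302]
126 [722 720 719 719 717 716 716 637 158 138 189 180 169 402 679 727 727 725
 722 667 362 323]
131 [713 719 721 722 719 713 617 169 109 150 196 178 191 489 710 722 722 725
 718 626 330 330]
136 [728 728 725 719 713 692 538 133 119 162 189 177 236 552 726 727 728 731
 708 530 332 335]
ptr [0.73167619 0.03922623] 0.050693156629487736
yaw -0.27445054372415745
handle pred [array([0.53952254, 0.03219967]), array([0.53710785, 0.0328472 ])]
```

Request:
jog_arm:
  commands:
    - [40, 0, 1, 0, 0.05]
    - [40, 0, 2, 0, 0.08]
    - [40, 0, 3, 0, 0.1]
    - [40, 0, 3, 0, 0.1]
    - [40, 0, 3, 0, 0.1]
    - [40, 0, 3, 0, 0.1]
    - [40, 0, 3, 0, 0.1]
    - [40, 0, 2, 0, 0.1]

```text
t: 23.2
tcp_pos: [0.5338, -0.0267, 0.1635]
tool_rot: [0.926, 0.379, -0.006, -0.008]
force: [0.3, 0.8, -0.4]
finger_gap: 0.4
```

Request:
jog_arm:
  commands:
    - [40, 0, 1.5, 0, 0.1]
    - [40, 0, 1, 0, 0.1]
    - [40, 0, 0.5, 0, 0.1]
    - [40, 0, 0.2, 0, 0.1]
    - [40, 0, 0, 0, 0.05]
    - [40, 0, 0, 0, 0.03]
    - [40, 0, 0, 0, 0]

```text
t: 23.78
tcp_pos: [0.5258, 0.0153, 0.1535]
tool_rot: [0.798, 0.603, -0.016, -0.014]
force: [0.5, 0.4, 1.6]
finger_gap: 0.399
```

```bash
python3 y.py; python3 m.py w10 handle_grip pointer mark_band lock_screw clamp
```

```text
1.2942217327788805 [-0.03323818 -0.01632189 -0.00620832] [0.529786   0.41875502 1.59055574] 0.10004615937641932
23.7833 [0.5258 0.0153 0.1535] [ 0.7976  0.6027 -0.0164 -0.014 ] [0.529786   0.41875502 1.59055574] 0.39883219138621984 0.10004615937641932
handle_grip [0.539  0.0285 0.0743] 0.59 [300. 194.]
pointer [0.7318 0.0378 0.0184] 0.81 [539. 100.]
mark_band [0.6857 0.0459 0.0143] 0.54 [473. 106.]
mark_band [ 0.7135 -0.2207  0.001 ] 0.22 [519. 349.]
lock_screw [0.6285 0.0049 0.046 ] 0.72 [422. 183.]
lock_screw [ 0.7121 -0.2236  0.0017] 0.32 [518. 352.]
clamp [ 0.6269  0.0056 -0.0021] 0.59 [401. 168.]
```

Run:
```python
from h import *
np.set_printoptions(linewidth=250)
d=np.load("w10.npz");P={"intrinsics":d["K"]};E=d["E"];im=d["im"].astype(int).sum(2)
print(E[:3,3])
u=proj(P,[.537,.031,.09],E);print(u)
m=(im<90).astype(np.uint8);m[260:]=0
n,l,st,c=cv2.connectedComponentsWithStats(m)
for j in range(1,n):
    if st[j,4]>150: print(st[j],c[j])
x,y=u.astype(int)
print(im[y-40:y+44:4,x-40:x+44:3])
```

```text
[0.55514478 0.09527493 0.29518587]
[296.48409407 198.51716082]
[292 155  16  18 186] [299.30107527 162.16666667]
[  0 166  26  52 217] [ 10.24423963 189.30414747]
[[211 206 254 270 238 286 280 259 213 218 230 239 160  82  84  83  86 191 241 256 244 235 251 195 232 240 263 325]
 [250 254 215 261 275 288 289 227 214 231 228 242 103  80  84  83  86 107 249 248 243 230 206 182 234 210 220 273]
 [217 252 235 225 229 245 298 249 220 238 241 236  79  82  80  83  83  85 228 240 239 237 241 230 203 203 191 210]
 [208 213 216 208 194 212 259 247 224 206 237 227  80 104 114 113 110  99 222 233 224 240 243 235 214 197 192 213]
 [203 233 224 254 234 235 254 247 231 237 243 236  92 127 148 154 149 111 212 240 215 194 206 224 230 237 232 232]
 [197 207 231 258 213 216 230 240 256 274 315 301  90 128 153 158 151 108 222 229 240 227 223 239 269 265 283 216]
 [203 213 247 262 201 200 236 216 205 223 259 270  91 128 154 159 146 106 222 248 267 250 266 260 309 281 265 188]
 [237 230 237 269 221 247 220 205 176 201 213 236  89 130 151 161 144 105 234 231 251 254 229 246 271 258 229 178]
 [263 248 227 262
[... 778 characters left out ...]
 268 280]
 [222 224 247 223 244 239 237 233 240 238 234 227 231 242 246 270 284 302 319 308 298 295 303 275 253 274 242 298]
 [245 243 232 222 229 235 241 251 224 217 239 272 271 259 279 287 292 260 284 294 302 275 290 292 284 285 261 308]
 [227 208 209 234 194 199 214 250 263 263 268 286 286 309 317 306 297 284 306 309 320 298 311 309 286 262 234 319]
 [230 218 213 205 198 214 237 256 267 274 249 287 277 294 294 289 295 249 247 303 317 315 314 297 303 289 226 324]
 [244 229 238 208 219 239 232 238 237 264 226 210 246 265 250 246 284 291 307 380 392 338 309 307 295 290 279 289]
 [252 227 242 229 208 214 223 218 201 223 234 247 259 286 305 301 307 340 367 390 388 344 350 330 298 257 266 224]]
```

Run:
```python
from h import *
d=np.load("w10.npz");P={"intrinsics":d["K"]};E=d["E"]
c=[ray(P,q,.09,E)[:2] for q in((291.5,168.5),(307,168.5),(307.,214),(291.5,214))]
print(np.mean(c,0),[np.linalg.norm(c[i]-c[i-1]) for i in range(4)],np.arctan2(*(c[0]-c[3])[::-1])-np.pi/2)
```

```text
[0.53989128 0.03494563] [np.float64(0.03058491014849774), np.float64(0.009729557343250874), np.float64(0.030523474371369545), np.float64(0.01019385065997424)] -0.2663465345433971
```

Request:
jog_arm:
  commands:
    - [40, 0.2, 0.3, -0.3, 0]
    - [40, 0.4, 0.5, -0.7, 0]
    - [40, 0.4, 0.5, -0.8, 0]
    - [40, 0.2, 0.3, -0.8, 0]
    - [40, 0.1, 0.2, -0.5, 0]
    - [40, 0, 0, -0.2, 0]
    - [40, 0, 0, 0, 0]

```text
t: 24.67
tcp_pos: [0.5414, 0.0347, 0.1175]
tool_rot: [0.799, 0.602, -0.015, -0.013]
force: [-0.6, 0.5, -0.1]
finger_gap: 0.399
```

Request:
jog_arm:
  commands:
    - [40, -0.15, -0.05, -0.5, 0]
    - [40, -0.1, -0.05, -0.9, 0]
    - [40, 0, 0, -1.2, 0]
    - [40, 0, 0, -1.2, 0]
    - [40, 0, 0, -1, 0]
    - [40, 0, 0, -0.6, 0]
    - [40, 0, 0, -0.3, 0]
    - [40, 0, 0, 0, 0]

```text
t: 25.33
tcp_pos: [0.5377, 0.0328, 0.0556]
tool_rot: [0.799, 0.601, -0.016, -0.013]
force: [0.4, -0.3, 0.3]
finger_gap: 0.406
```

Request:
jog_arm:
  commands:
    - [0, 0, 0, 0, 0]
    - [0, 0, 0, 0, 0]
    - [0, 0, 0, 0, 0]
    - [0, 0, 0, 0, 0]
    - [0, 0, 0, 0, 0]
    - [0, 0, 0, 0, 0]
  squeeze: 80

```text
t: 25.83
tcp_pos: [0.5382, 0.0326, 0.0559]
tool_rot: [0.798, 0.603, -0.014, -0.01]
force: [-3.2, 0.5, -4.7]
finger_gap: 0.131
```

```bash
cat > g.py <<'E'
from h import *
import sys
np.set_printoptions(linewidth=250)
s=manip.sense();p=snapshot("wrist");E=wristE(p,s);im=p["image"];n=sys.argv[1];np.savez(n+".npz",im=im,K=p["intrinsics"],E=E);save(p,n)
print(s["t"],s["tcp_pos"].round(4),s["force"].round(1),s["finger_gap"])
R,G,B=[im[:,:,i].astype(int) for i in range(3)]
m=((R>150)&(G<100)&(B<100)).astype(np.uint8);nn,l,st,c=cv2.connectedComponentsWithStats(m)
a=np.array([np.cos(-.265),np.sin(-.265)]);nrm=np.array([-a[1],a[0]])
pb=proj(p,[.683,.047,.0125],E);print("expect band px",pb)
best=None
for j in range(1,nn):
    if st[j,4]>30 and np.linalg.norm(c[j]-pb)<60: print("red",st[j],c[j],ray(p,c[j],.013,E)[:2]); best=ray(p,c[j],.013,E)[:2]
if best is not None:
    # sample the line of the pointer height z=.02 along clamp x, over strip, find dark bar
    for off in(-.004,0,.004):
        v=[]
        for k in np.arange(-.02,.06,.001):
            X=np.r_[best+a*k+nrm*off,.0125]; u=proj(p,X,E).round().astype(int)
            v.append(int(im[u[1],u[0]].astype(int).sum()) if 0<=u[0]<560 and 0<=u[1]<420 else -1)
        print(off,v)
for k in["pointer","mark_band"]:
    for r in models.pinpoint(p,k)[:2]: print(k,np.round(r["centre"],4),round(r["score"],2))
E
python3 g.py g1
```

```text
25.8333 [0.5382 0.0326 0.0559] [-3.2  0.5 -4.7] 0.1306928690491299
expect band px [533.3619857  151.09695536]
red [532 129  27  34 652] [545.06748466 145.46779141] [0.68874562 0.0486647 ]
-0.004 [256, 738, 739, 741, 724, 542, 627, 741, 741, 741, 252, 739, 745, 745, 731, 202, 358, 393, 392, 393, 392, 392, 391, 390, 389, 387, 574, 745, 745, -1, -1, -1, -1, -1, -1, -1, -1, -1, -1, -1, -1, -1, -1, -1, -1, -1, -1, -1, -1, -1, -1, -1, -1, -1, -1, -1, -1, -1, -1, -1, -1, -1, -1, -1, -1, -1, -1, -1, -1, -1, -1, -1, -1, -1, -1, -1, -1, -1, -1, -1]
0 [736, 735, 733, 736, 740, 742, 746, 746, 745, 744, 744, 742, 742, 742, 728, 201, 360, 392, 391, 391, 390, 390, 389, 387, 389, 387, 706, 742, -1, -1, -1, -1, -1, -1, -1, -1, -1, -1, -1, -1, -1, -1, -1, -1, -1, -1, -1, -1, -1, -1, -1, -1, -1, -1, -1, -1, -1, -1, -1, -1, -1, -1, -1, -1, -1, -1, -1, -1, -1, -1, -1, -1, -1, -1, -1, -1, -1, -1, -1, -1]
0.004 [739, 740, 741, 742, 743, 744, 742, 744, 745, 748, 747, 745, 742, 745, 708, 221, 371, 392, 390, 390, 389, 388, 388, 386, 386, 381, 743, -1, -1, -1, -1, -1, -1, -1, -1, -1, -1, -1, -1, -1, -1, -1, -1, -1, -1, -1, -1, -1, -1, -1, -1, -1, -1, -1, -1, -1, -1, -1, -1, -1, -1, -1, -1, -1, -1, -1, -1, -1, -1, -1, -1, -1, -1, -1, -1, -1, -1, -1, -1, -1]
mark_band [0.6841 0.0469 0.0133] 0.93
```

Run:
```python
from h import *
np.set_printoptions(linewidth=250)
y=-.265;a=np.array([np.cos(y),np.sin(y)]);nrm=np.array([-a[1],a[0]])
for f in("w5","w7","w10"):
    d=np.load(f+".npz");P={"intrinsics":d["K"]};E=d["E"];im=d["im"]
    R,G,B=[im[:,:,i].astype(int) for i in range(3)]
    m=((R>150)&(G<100)&(B<100)).astype(np.uint8);nn,l,st,c=cv2.connectedComponentsWithStats(m)
    pb=proj(P,[.683,.047,.0125],E)
    for j in range(1,nn):
        if st[j,4]>40 and np.linalg.norm(c[j]-pb)<40:
            b=ray(P,c[j],.013,E)[:2];print(f,st[j],c[j],b)
            g=im.astype(np.float32).sum(2)
            for off in(.0,.004):
                k=np.arange(.030,.060,.0005)
                u=np.array([proj(P,np.r_[b+a*t+nrm*off,.02],E) for t in k]).astype(np.float32)
                v=cv2.remap(g,u[None,:,0],u[None,:,1],cv2.INTER_LINEAR,borderValue=-1)[0]
                dk=k[(v<300)&(v>=0)];print(off,"dark at",dk)
            camd=E[:3,3];print("cam along",a@(camd[:2]-b),camd[2])
```

```text
w5 [177 106  23  14 274] [187.90510949 112.87956204] [0.68601642 0.05111427]
0.0 dark at []
0.004 dark at [0.0455 0.046  0.0465 0.047  0.0475]
cam along 0.018766642411636888 0.29431459562039386
w7 [338 125  15  28 383] [345.45953003 138.32637076] [0.68659051 0.0493481 ]
0.0 dark at [0.044  0.0445 0.045  0.0455 0.046  0.0465 0.047 ]
0.004 dark at [0.0445 0.045  0.0455 0.046  0.0465 0.047 ]
cam along -0.039842698170554115 0.24047785391111998
w10 [467  89  17  24 310] [474.99677419 100.5516129 ] [0.68783374 0.04928045]
0.0 dark at [0.043  0.0435 0.044  0.0445 0.045  0.0455 0.046  0.0465 0.0595]
0.004 dark at [0.0435 0.044  0.0445 0.045  0.0455 0.046  0.0465 0.0585 0.059 ]
cam along -0.14010350680508676 0.295185866833575
```

Request:
jog_arm:
  commands:
    - [0, -0.3, 0.08, 0, 0]
    - [0, -0.5, 0.13, 0, 0]
    - [0, -0.6, 0.16, 0, 0]
    - [0, -0.6, 0.16, 0, 0]
    - [0, -0.6, 0.16, 0, 0]
    - [0, -0.6, 0.16, 0, 0]

```text
t: 26.48
tcp_pos: [0.5174, 0.0384, 0.0557]
tool_rot: [0.798, 0.602, -0.006, -0.002]
force: [7.0, -2.4, -11.3]
finger_gap: 0.128
```

Request:
jog_arm:
  commands:
    - [0, -0.6, 0.15, 0.03, 0]
    - [0, -0.6, 0.15, 0.03, 0]
    - [0, -0.6, 0.15, 0.03, 0]
    - [0, -0.5, 0.13, 0, 0]
    - [0, -0.3, 0.08, 0, 0]

```text
t: 26.9
tcp_pos: [0.4991, 0.0437, 0.056]
tool_rot: [0.798, 0.602, -0.001, 0.003]
force: [9.2, -4.1, -11.5]
finger_gap: 0.125
```

Request:
jog_arm:
  commands:
    - [0, -0.45, 0.1, 0, 0]
    - [0, -0.3, 0.08, 0, 0]
    - [0, -0.2, 0.05, 0, 0]

```text
t: 27.15
tcp_pos: [0.4961, 0.0445, 0.056]
tool_rot: [0.798, 0.602, 0.003, 0.007]
force: [11.2, -2.5, -10.6]
finger_gap: 0.129
```

```bash
cat > t.py <<'E'
from h import *
import sys
np.set_printoptions(linewidth=250)
y=-.265;a=np.array([np.cos(y),np.sin(y)]);nrm=np.array([-a[1],a[0]])
s=manip.sense();print(s["t"],s["tcp_pos"].round(4),s["tool_rot"].round(3),s["force"].round(1),s["finger_gap"].round(3))
for cam in sys.argv[1:]:
    p=snapshot(cam);print(p["shot"]);save(p,"t_%s"%cam);np.savez("t_%s.npz"%cam,im=p["image"],K=p["intrinsics"],E=p.get("extrinsics",0))
    r={k:models.pinpoint(p,k) for k in["pointer","mark_band"]}
    for k in r:
        for q in r[k][:2]: print(cam,k,np.round(q["centre"],4),round(q["score"],2))
    if all(r.values()): print("rel",a@(np.array(r["pointer"][0]["centre"])-r["mark_band"][0]["centre"])[:2])
    im=p["image"].astype(np.float32);b=np.array([.6865,.0495])
    for off in(-.004,0,.004):
        k=np.arange(-.03,.06,.0025);u=np.array([proj(p,np.r_[b+a*t+nrm*off,.013],None) for t in k]).astype(np.float32)
        v=cv2.remap(im,u[None,:,0],u[None,:,1],cv2.INTER_LINEAR)[0];print(off,[tuple(int(z) for z in q[:2]) for q in v])
E
python3 t.py top scene
```

```text
Traceback (most recent call last):
  File "t.py", line 5, in <module>
    s=manip.sense();print(s["t"],s["tcp_pos"].round(4),s["tool_rot"].round(3),s["force"].round(1),s["finger_gap"].round(3))
                                                                                                  ^^^^^^^^^^^^^^^^^^^^^
AttributeError: 'float' object has no attribute 'round'
```

```bash
sed -i 's/s\["finger_gap"\].round(3)/s["finger_gap"]/' t.py; python3 t.py top scene; python3 y.py
python3 - <<'E'
import numpy as np,cv2
a=np.load("t_top.npz")["im"][120:240,220:320,::-1];b=np.load("t_scene.npz")["im"][140:260,230:340,::-1]
cv2.imwrite("pics/comp.png",np.hstack([cv2.resize(a,(400,480),interpolation=cv2.INTER_CUBIC),cv2.resize(b,(400,480),interpolation=cv2.INTER_CUBIC)]))
E
```

```text
27.15 [0.4961 0.0445 0.056 ] [0.798 0.602 0.003 0.007] [ 11.2  -2.5 -10.6] 0.12878743449647467
22
top pointer [0.6864 0.0498 0.0188] 0.84
top mark_band [0.6891 0.0495 0.0182] 0.74
rel -0.0026843225328244823
-0.004 [(202, 212), (231, 235), (235, 238), (234, 236), (229, 233), (229, 232), (229, 232), (232, 235), (232, 232), (233, 215), (239, 168), (237, 112), (212, 111), (194, 163), (220, 218), (233, 236), (236, 238), (234, 236), (229, 232), (222, 225), (222, 225), (225, 229), (228, 231), (230, 233), (230, 232), (229, 232), (230, 233), (231, 234), (231, 234), (229, 232), (225, 227), (225, 228), (228, 232), (208, 216), (151, 170), (85, 119)]
0 [(201, 209), (231, 234), (236, 239), (235, 238), (234, 237), (234, 237), (234, 237), (237, 239), (235, 235), (235, 216), (241, 162), (240, 103), (214, 92), (192, 137), (214, 200), (232, 231), (235, 238), (234, 237), (233, 235), (231, 234), (231, 234), (231, 234), (233, 237), (235, 238), (234, 238), (233, 236), (232, 236), (231, 235), (231, 235), (229, 232), (226, 229), (228, 231), (227, 232), (206, 215), (142, 161), (80, 116)]
0.004 [(183, 192), (2
[... 1187 characters left out ...]
6), (202, 205), (224, 227), (235, 237), (239, 241), (239, 240), (235, 237), (230, 232), (227, 229), (222, 225), (215, 219), (197, 205), (167, 179)]
0.004 [(154, 159), (153, 158), (153, 157), (156, 159), (159, 157), (160, 156), (162, 155), (161, 154), (160, 154), (160, 155), (168, 151), (182, 144), (193, 133), (186, 115), (171, 106), (152, 109), (139, 123), (136, 134), (138, 140), (140, 143), (140, 143), (143, 146), (153, 156), (173, 177), (200, 203), (225, 227), (236, 238), (239, 241), (235, 237), (229, 231), (218, 220), (208, 209), (206, 207), (201, 202), (188, 189), (166, 169)]
1.2931043495988745 [-0.3249918  -0.02441668  0.20414286] [ 9.52407698 -2.11550908 -9.713692  ] 0.1545594455366218
```

View pics/comp.png

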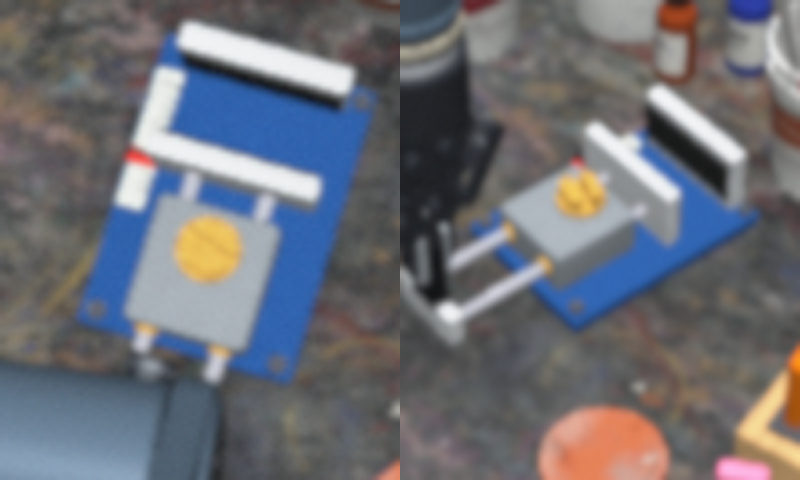

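Run:
```python
from h import *
d=np.load("t_top.npz");P={"intrinsics":d["K"],"extrinsics":d["E"]};im=d["im"].astype(np.float32)
print("cam",d["E"][:3,3]); y=-.265;a=np.array([np.cos(y),np.sin(y)]);n=np.array([-a[1],a[0]]);b=np.array([.6865,.0495])
print("shift per 7mm height:",a@(ray(P,proj(P,[.6865,.0495,.02]),.013)[:2]-b))
k=np.arange(-.012,.0121,.001)
for off in(-.008,-.004,0,.004,.006,.008):
    u=np.array([proj(P,np.r_[b+a*t+n*off,.013]) for t in k]).astype(np.float32)
    v=cv2.remap(im,u[None,:,0],u[None,:,1],cv2.INTER_LINEAR)[0];print(off,"R",v[:,0].astype(int),"R-G",(v[:,0]-v[:,1]).astype(int))
```

```text
cam [ 0.47237481 -0.04186949  1.00225138]
shift per 7mm height: 0.001302152092288262
-0.008 R [205 206 207 210 216 222 222 218 212 201 190 178 167 163 174 187 203 219
 230 234 237 237 237 236 234] R-G [-5 -4 -3  0  9 20 37 54 67 73 76 60 41 23 10  1  0 -1 -2 -2 -2 -2 -2 -2
 -2]
-0.004 R [232 232 232 232 232 234 237 239 240 240 234 225 212 199 189 198 209 220
 227 233 234 236 236 236 235] R-G [ -2  -2   0   3   8  26  46  70  98 124 126 123 101  69  40  23   8   1
   0  -2  -2  -2  -2  -2  -2]
0 R [236 236 235 234 235 236 238 241 243 241 239 229 214 201 195 190 199 214
 225 230 234 235 235 235 235] R-G [ -2  -1   0   2  13  25  48  78 107 128 146 141 122  98  70  41  23  13
   5   1   0  -1  -2  -3  -3]
0.004 R [204 205 207 208 208 212 215 218 223 228 223 217 208 195 178 178 184 191
 200 210 212 213 211 208 207] R-G [ -6  -4  -1   4  11  30  54  78 105 132 137 139 130 106  76  55  38  23
  14   4   0  -3  -5  -6  -6]
0.006 R [162 164 164 164 165 171 174 184 194 200 196 192 178 163 154 154 155 161
 167 170 169 167 164 163 162] R-G [ -7  -6  -3   0   9  26  45  69  93 111 116 121 103  82  63  47  31  23
  14   6   0  -6  -6  -7  -7]
0.008 R [115 115 116 118 122 127 134 144 154 153 151 146 138 129 127 124 123 124
 125 124 122 122 119 116 114] R-G [-5 -4 -2  0  8 18 31 47 66 69 72 69 59 48 40 30 22 16  8  4  0 -3 -5 -6
 -6]
```

Request:
jog_arm:
  commands:
    - [0, -0.12, 0.03, 0, 0]
    - [0, -0.05, 0.01, 0, 0]
    - [0, 0, 0, 0, 0]
    - [0, 0, 0, 0, 0]
    - [0, 0, 0, 0, 0]
    - [0, 0, 0, 0, 0]

```text
t: 27.95
tcp_pos: [0.501, 0.0431, 0.056]
tool_rot: [0.798, 0.602, 0.003, 0.007]
force: [9.0, -1.9, -9.4]
finger_gap: 0.13
```

```bash
python3 t.py top | head -6
```

```text
27.95 [0.501  0.0431 0.056 ] [0.798 0.602 0.003 0.007] [ 9.  -1.9 -9.4] 0.13048876482769733
24
top pointer [0.6935 0.0493 0.0187] 0.68
top mark_band [0.6816 0.0486 0.0168] 0.43
top mark_band [0.4196 0.2193 0.0043] 0.38
rel 0.011301264272783183
```

Request:
jog_arm:
  commands:
    - [0, -0.4, 0.1, 0, 0]
    - [0, -0.35, 0.09, 0, 0]
    - [0, -0.25, 0.06, 0, 0]
    - [0, -0.15, 0.04, 0, 0]

```text
t: 28.43
tcp_pos: [0.4956, 0.0447, 0.056]
tool_rot: [0.798, 0.602, 0.004, 0.008]
force: [10.0, -2.1, -11.2]
finger_gap: 0.127
```

Run:
```python
from h import *
for i in range(3):
    s=manip.sense();snapshot("wrist");print(s["t"],s["tcp_pos"].round(4),s["force"].round(1))
```

```text
28.4333 [0.4956 0.0447 0.056 ] [ 10.   -2.1 -11.2]
28.4833 [0.4955 0.0447 0.056 ] [10.  -2.3 -9.7]
28.5333 [0.4955 0.0447 0.056 ] [  9.4  -2.9 -10.3]
```

Run:
```python
from h import *
y=-.265;a=np.array([np.cos(y),np.sin(y)]);n=np.array([-a[1],a[0]]);b=np.array([.6865,.0495]);k=np.arange(-.012,.0121,.0005)
rel=[];S=0
for i in range(8):
    p=snapshot("top");S=S+p["image"].astype(np.float32)/8
    r=[models.pinpoint(p,q) for q in("pointer","mark_band")]
    if all(r): rel.append((round(a@np.array(r[0][0]["centre"])[:2],4),round(a@np.array(r[1][0]["centre"])[:2],4)))
print(rel)
u=np.array([proj(p,np.r_[b+a*t,.013]) for t in k]).astype(np.float32);v=cv2.remap(S,u[None,:,0],u[None,:,1],cv2.INTER_LINEAR)[0]
print("dip t",k[v[12:42,0].argmin()+12],"red onset",k[np.argmax((v[:,0]-v[:,1])>70)])
# key grip check in the scene/top views
w=snapshot("scene")
for nm,q in(("top",p),("scene",w)):
    h=cv2.cvtColor(q["image"],cv2.COLOR_RGB2HSV);c=proj(q,[.54,-.229,.08]).astype(int);o=h[c[1]-22:c[1]+22,c[0]-22:c[0]+22]
    m=cv2.inRange(o,(6,210,120),(17,255,255));ys,xs=np.nonzero(m);print(nm,len(xs),"orange px",xs.mean()+c[0]-22,ys.min()+c[1]-22,ys.max()+c[1]-22,"expected top/bottom of grip",proj(q,[.54,-.229,.106]).round(1),proj(q,[.54,-.229,.054]).round(1))
for i in range(16): snapshot("wrist")
s=manip.sense();print(s["t"],s["tcp_pos"].round(4),s["force"].round(1),s["finger_gap"])
```

```text
[(np.float64(0.653), np.float64(0.5794)), (np.float64(0.6529), np.float64(0.5856))]
dip t 0.0010000000000000113 red onset -0.004999999999999994
top 35 orange px 380.0285714285714 215 226 expected top/bottom of grip [382.1 220.1] [377.2 221.8]
scene 117 orange px 340.9145299145299 225 244 expected top/bottom of grip [339.7 226.8] [338.  242.7]
30.6333 [0.4955 0.0447 0.056 ] [10.1 -2.2 -9.5] 0.12862988121878569
```

```bash
python3 -c "
from station import workorder
print(workorder.sign_off())"
```

```text
the job is handed in; nothing more can be done
None
```

I turned the lock screw with the orange key, put the key back in its stand, pulled the handle out to the red band, and handed the job in while still holding it. The sign-off gives no verdict, so what follows is from my own checks.

- **Lock screw:** I turned the key anticlockwise until it reached the stop. The wrist moment read 0.73 N m there, after 1.48 rad of tool turn including slack in the slot. The key was then backed off within that slack and lifted out straight. I did not measure the screw's final angle from a picture.
- **Key:** It went back into the stand until the flange pressed on the block (18.7 N), then I let go. The scene view at the end shows the orange grip standing upright in the stand, where it should be.
- **Handle:** It was held still for over 2 s before sign-off, at about 10 N pull and 80 N grip, with no drift of the arm.
- **Pointer:** From the top camera's pixels it stood about 0.3 mm from the band's centre. Working from the arm's travel (about 45 mm of an estimated 46 mm) gave about 1 mm.

Two checks disagreed or gave no help:
- **Pinpoint network:** In the last frames it found both pointer and band only twice in eight, and put the band in an impossible place, so I ignored it. One earlier reading, about 1 mm short of the final pull, put the pointer 2.7 mm past the band centre, on the handle side, which is still on the band.
- **Arm creep:** While I was testing the hold, the arm crept back about 6 mm. I pulled it out again and held it with a steady target before the final check.

The bottle, tub and lid were not touched on purpose. I did not measure their positions again at the end.

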